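Unstopper the port block and centre the culture dishes on the stage plate

TASK

Get the microscope's stage kit ready: first work every rubber bung out of the port block and put them all in the steel tray, then put every small lidded culture dish on the stage plate, each lying flat and centred over its own round window between a pair of stops. The bungs are a tight press fit: rock each one side to side along its slot while drawing it straight out bit by bit, because a plain pull lifts the whole block, and the block must stay down on its base. Do not disturb the other things on the desk.

Things in the scene. Friction and masses are not known exactly. Their poses are not given: they have to be found in the camera images.
- port_base: Fixed dark steel base 90 (x) x 160 (y) x 10 mm. Origin: centre of its underside, on the desk; z up. On it sits the port block: solid aluminium 60 (x) x 130 (y) x 46 mm, 0.95 kg, top 56 mm above the desk, three slot ports in a row along y (pitch 38 mm). Two guide pins (at y = +-70 mm, 62 mm high) let it move only straight up.
- block (a joint): How far the port block is lifted off its base, m; 0 = down. It drops back by its own weight (about 9 N); a greater pull on a stuck bung lifts it.
- port0 (a point): Centre of the mouth of a slot port at y = -38 mm, on the block's top face (block down), axes as port_base; does not rise with the block. The slot is 26 mm long in x, 16 mm deep. Sprung lips at depths 2 to 14 mm press on both flat sides (+-y) of the bung, which is free once raised 14 mm. A port whose bung is absent is open from the start.
- port1 (a point): The same for the middle port. The lips hold a bung with 16 to 23 N against a straight pull. While it is rocked about its own y axis (top going to +x, then -x, 0.15 to 0.25 rad each way, pivot some 8 mm below the block's top) it yields to a few newtons: draw about 1 mm per swing. The slot leaves room for 0.35 rad each way.
- port2 (a point): The same for the port at y = +38 mm.
- bung0: Black rubber bung, 20 g (may be absent): plug 18 (x) x 10 (y) x 19 mm, above it a ribbed grip 24 (x) x 14 (y) x 28 mm; 47 mm tall. Origin: centre of the plug's underside; z up along the bung. Seated: underside on the slot floor 16 mm below the block's top, x along the slot, grip from 3 to 31 mm above the block. Grip it across x so the fingers drive the rocking.
- bung1: Another bung, the same (may be absent).
- bung2: Another bung, the same (may be absent).
- tray: Fixed open steel tray 120 (x) x 100 (y) x 22 mm, walls and floor 4 mm. Origin: centre of its underside, on the desk. Empty at the start, for the bungs.
- stage: Fixed grey stage plate 140 (x) x 240 (y) x 18 mm. Origin: centre of its underside, on the desk; three bays in a row along y, pitch 70 mm.
- bay0 (a point): Centre of a bay on the plate's top face, in the middle of a black round window 22 mm across with white cross lines; axes as stage. Two steel stops stand at y = +-27 mm (34 long in x, 6 thick, 5 mm high), so 48 mm clear between them; open towards +x and -x.
- bay1 (a point): Centre of a bay on the plate's top face, in the middle of a black round window 22 mm across with white cross lines; axes as stage. Two steel stops stand at y = +-27 mm (34 long in x, 6 thick, 5 mm high), so 48 mm clear between them; open towards +x and -x.
- bay2 (a point): Centre of a bay on the plate's top face, in the middle of a black round window 22 mm across with white cross lines; axes as stage. Two steel stops stand at y = +-27 mm (34 long in x, 6 thick, 5 mm high), so 48 mm clear between them; open towards +x and -x.
- dish0: Small lidded culture dish (any of the three may be absent), round, 40 mm across, 14 mm high, 25 g, solid lid of clear plastic over a white base. Origin: centre of its underside; z up.
- dish1: Small lidded culture dish (any of the three may be absent), round, 40 mm across, 14 mm high, 25 g, solid lid of clear plastic over a white base. Origin: centre of its underside; z up.
- dish2: Small lidded culture dish (any of the three may be absent), round, 40 mm across, 14 mm high, 25 g, solid lid of clear plastic over a white base. Origin: centre of its underside; z up.
- petri: Bystander: big petri dish, 64 mm across, 16 mm high. Not a small dish: leave it. Origin: centre of the underside, as for all bystanders unless said.
- mailer: Bystander: white slide mailer box 85 x 34 x 22 mm.
- marker: Bystander: marker pen lying, 100 x 13 mm along its x.
- oil: Bystander: small amber bottle, 28 mm across, 58 mm high.
- canister: Bystander: black lens canister, 38 mm across, 48 mm high.
- forceps: Bystander: steel forceps 130 mm long lying along its x.
Not all that is in view belongs to the job. What is shaped like the dish2 but blue or brown is not meant. What is shaped like the dish1 but yellow is not meant.

How it is judged:
By the outcome, as a careful person would: the job done as asked, in the order asked, and still so for the second after the job is handed in, with the robot touching nothing.
Of bung0, bung1, bung2 only 2 to 3 are there at a start; the rules pass over those that are not, and their reading is None.
Of dish0, dish1, dish2 only 2 to 3 are there at a start; the rules pass over those that are not, and their reading is None.
At some moment in a run one of dish0, dish1, dish2 may be knocked a few centimetres aside while the robot is not near it.
Once in a run the grip may slacken for a moment while it holds something.
It also fails if it takes over 210 s, if anything falls off the work surface, if the arm or the gripper's body presses on something with over 40 N, if the wrist force passes 120 N, or if a joint passes its speed limit or range.

ROBOT

A 6-joint arm with a two-finger parallel gripper is mounted at the origin on the work surface. World frame = base frame: x ahead of the robot, y to its left, z up, the work surface at z = 0. Lengths are in m, angles in rad, forces in N, time in s.
With the tool pointing down it reaches from about 0.375 to 0.9 m from the base axis. Payload 3.1 kg.
Tool frame: the origin (TCP) lies on the centre line of the jaws, within the pads' length; the fingertips stand 14 mm ahead of it and the grasp point (between the pads) lies 5 mm behind it; z points along the fingers, y is the line along which they close (so a half turn about z gives the same grasp; the last joint's range is limited). The gripper opens to 85 mm and grips with 20 to 120 N. Pads are 22 mm wide; open, the fingers measure 114 mm over their backs; the gripper's body (76 mm by 85 mm) begins 54 mm behind the grasp point. The pads swing forward as they close: fully open they stand 13 mm farther back than shut.
Start: joints at [-1.526, 0.527, 1.433, -0, 1.181, -0.178], TCP at [0.139, -0.609, 0.245] pointing down, gripper open.
Joint ranges: [-3.08, 3.08], [-0.75, 2.2], [0.22, 2.44], [-1.43, 4.57], [0, 2.65], [-2.85, 2.85]. Speed limits (rad/s): [2.79, 2.79, 3.14, 3.14, 3.14, 3.14].

INTERFACE

Orientations are given as a rotation vector (axis times angle).
In Python, from rig import robot gives the robot as it stands. The module is installed in compiled form; this text tells all that it offers.
- The arm moves only by the shell command python3 -m crank 'ROWS' [OPENING] [FORCE]. ROWS is a JSON object of lists of equal length, an entry for each row: "delta_pos": the shift along the world's x, y, z as a fraction of full scale, a list of three; "turn": the turn, a rotation vector about the world's x, y, z as a fraction of full scale, a list of three. A call has 1 to 20 rows; each row shifts and turns the commanded pose from where the row before left it; what a row does not reach is not made up. Full scale, the value 1, is 0.03 m for a shift and 6 degrees for a turn. A row lasts 1/8 s, in which the tool goes at most 62.5 mm and 10.7 degrees, less where a joint would pass 70% of its speed; a pose out of reach is approached as far as the arm can. A call with a number of a shift or a turn outside -1 to 1 is refused whole. A call with a gripper value outside its range is refused whole. OPENING is the gripper's target within -1 to 1 (fully open at 1, half-way at 0, shut at -1), set as the call begins (- or left out, the last holds). The fingers move at their own pace and stop on an object; FORCE is the grip in N (left out, the last holds). Time passes only in rows, so rows that do not move let the fingers close. It gives the time, the measured TCP pose, the force, the opening and the grip force at its end, in the units of the state.
- robot.get_state(): the state, without advancing time (a new reading comes with each control period).
- robot.read_camera(name): name is "scene" or "top"; returns the picture (400x640x3 uint8, red, green, blue); there is no depth.
- robot.camera_info(name): a dict with "intrinsics" (3x3 intrinsics, pixels), "R" (3x3) and "t" (3): a world point X has camera coordinates R X + t. Camera axes: x right, y down, z forward; pixel columns grow to the right and rows downward; lengths in m; the calibration is good to about 2 mm. A picture is of the moment at which its call begins. camera_info takes no time and is no camera call.
- robot.job_done(): hands the job in; it is judged then, once.
The state is a dict: "clock": time; "joint_pos": joint angles; "dq": joint speeds; "joint_torque": joint torques, N m; "ee_pos": TCP position; "eef_rot": TCP orientation; "force": force on the tool from outside, world axes, zero at the start; "torque": the same for the moment, N m; "opening": opening from 0.0 (shut) to 1.0 (fully open); "finger_force": force on a finger pad.
Only numpy, scipy, OpenCV 4.12 (cv2) and the standard library are available. Lean on these libraries where they do the work, as an engineer would, in place of code of your own. Each camera call takes 0.05 s, during which the arm holds its last target. There are 200 camera calls.

## Working session

There is one attempt and no reset: what is moved stays moved. The work goes in short steps, Python scripts to look and compute and a shell command to move; the robot and the scene stay as the last step left them, time stands still between calls to the robot, and variables do not carry over. Pictures are saved under pics/ and viewed, at most 14 in all, crops included, and the job is handed in when it is done.

```bash
mkdir -p pics
cat > h.py <<'E'
import numpy as np, cv2
from rig import robot
def grab(n,f=None):
    im=np.array(robot.read_camera(n)); 
    if f: cv2.imwrite('pics/'+f,im[:,:,::-1])
    return im
def ray(n,uv):
    c=robot.camera_info(n);K=np.array(c['intrinsics']);R=np.array(c['R']);t=np.array(c['t'])
    d=R.T@np.linalg.solve(K,[uv[0],uv[1],1.]);return -R.T@t,d
def onz(n,uv,z):
    o,d=ray(n,uv);return o+d*(z-o[2])/d[2]
def proj(n,X):
    c=robot.camera_info(n);K=np.array(c['intrinsics']);p=K@(np.array(c['R'])@np.array(X)+np.array(c['t']));return p[:2]/p[2]
E
python3 - <<'E'
from h import *
grab('scene','s0.png');grab('top','t0.png')
for n in('scene','top'):
    c=robot.camera_info(n);print(n,c['intrinsics'],(-np.array(c['R']).T@np.array(c['t'])).round(3),np.array(c['R']).round(2).tolist())
print(robot.get_state())
E
```

```text
scene [[381.53655889   0.         318.17037999]
 [  0.         381.53655889 197.68519644]
 [  0.           0.           1.        ]] [ 1.445 -0.31   0.66 ] [[0.24, 0.97, -0.0], [0.54, -0.14, -0.83], [-0.8, 0.2, -0.56]]
top [[432.88542309   0.         314.3772103 ]
 [  0.         432.88542309 198.36755937]
 [  0.           0.           1.        ]] [ 0.353 -0.089  1.437] [[-0.01, -1.0, 0.01], [-0.99, 0.01, -0.16], [0.16, -0.01, -0.99]]
{'clock': 0.1, 'joint_pos': array([-1.52554971e+00,  5.28342448e-01,  1.43380239e+00, -7.23316395e-06,
        1.18141863e+00, -1.78511301e-01]), 'dq': array([ 4.55379001e-05, -1.78641724e-03, -7.13944657e-04,  7.14125753e-04,
        1.29184276e-03,  1.45414363e-03]), 'joint_torque': array([-2.26487346e-04, -4.43305349e+01, -1.78586769e+01, -2.68339154e-04,
        3.86142929e-03, -1.02073128e-05]), 'ee_pos': array([ 0.13867541, -0.60876968,  0.24444138]), 'eef_rot': array([-3.11999657e+00, -3.50530037e-01, -1.95518128e-04]), 'force': array([-0.25707465,  0.09236139, -0.11971943]), 'torque': array([-0.04235088, -0.00197481,  0.01374952]), 'finger_force': 0.0, 'opening': 0.9994178157736628}
```

View pics/s0.png

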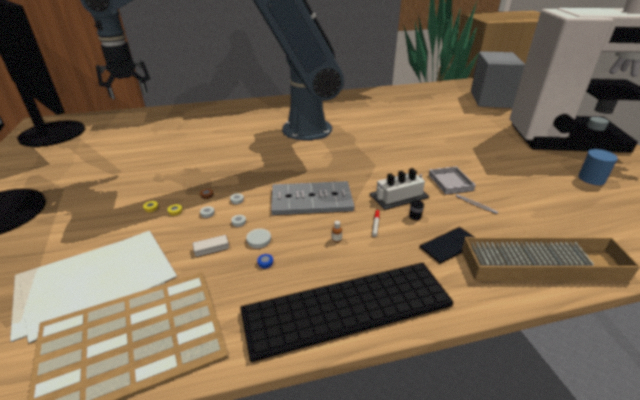

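View pics/t0.png

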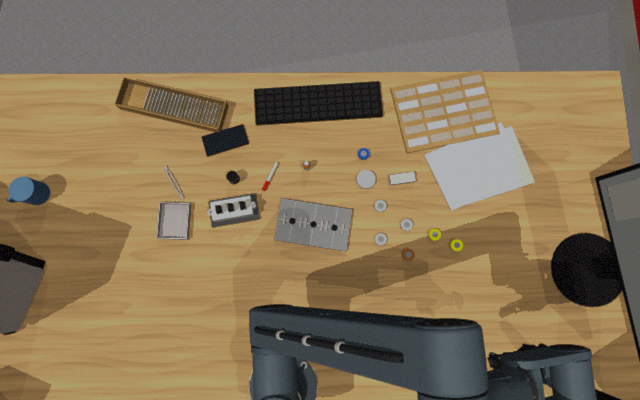

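The scene image shows the block with three bungs at about (402,188), the tray at (452,180) and the stage at (312,197). In the top image:
- **White dishes:** (380,205), (407,224) and (380,239).
- **Lookalikes:** yellow (434,234) and (456,245), brown (407,254), blue (363,154), and the petri at (366,179).
- **Black things near the block:** the canister at (232,177).

By the description I choose the three white dishes, and the three bungs in the block at (220–245,207). Next I check that in a close crop.

Run:
```python
from h import *
t=cv2.imread('pics/t0.png');s=cv2.imread('pics/s0.png')
a=cv2.resize(t[185:265,150:470],None,fx=2.5,fy=2.5,interpolation=3)
b=cv2.resize(t[185:255,150:270],None,fx=3.3,fy=3.3,interpolation=3)
c=cv2.resize(s[160:215,365:485],None,fx=3.3,fy=3.3,interpolation=3)
h=max(b.shape[0],c.shape[0]);o=np.zeros((200+h,800,3),np.uint8);o[:200]=a;o[200:200+b.shape[0],:b.shape[1]]=b;o[200:200+c.shape[0],400:400+c.shape[1]]=c
cv2.imwrite('pics/c0.png',o)
hsv=cv2.cvtColor(t,cv2.COLOR_BGR2HSV)
# white-ish dishes
m=((hsv[...,1]<45)&(hsv[...,2]>120)).astype(np.uint8)
n,l,st,ce=cv2.connectedComponentsWithStats(m)
for i in range(1,n):
    x,y,w,h_,A=st[i]
    if A>40 and 150<ce[i][0]<480 and 130<ce[i][1]<270: print('white',st[i],ce[i].round(1),onz('top',ce[i],0.014).round(4))
m=(hsv[...,2]<60).astype(np.uint8)
n,l,st,ce=cv2.connectedComponentsWithStats(m)
for i in range(1,n):
    if st[i][4]>15 and 150<ce[i][0]<480 and 150<ce[i][1]<250: print('dark',st[i],ce[i].round(1),onz('top',ce[i],0.018).round(4))
```

```text
white [ 424  122  111   88 5512] [479.5 167.5] [ 0.6902 -0.6677  0.014 ]
white [453 128  20   9 121] [462.5 132.1] [ 0.8155 -0.6185  0.014 ]
white [431 132  20  10 123] [440.2 136.5] [ 0.8004 -0.5405  0.014 ]
white [408 136  21  11 149] [417.7 141.2] [ 0.7844 -0.4623  0.014 ]
white [267 162  11  19  64] [272.  171.1] [0.6843 0.0344 0.014 ]
white [357 170  19  18 274] [365.6 178.7] [ 0.6553 -0.2802  0.014 ]
white [389 172  27  13 250] [401.9 177.7] [ 0.6574 -0.4026  0.014 ]
white [208 196  48  25 635] [231.2 208. ] [0.5601 0.1689 0.014 ]
white [ 279  199   73   52 1856] [323.9 223.2] [ 0.5064 -0.1374  0.014 ]
white [375 200  11  12 110] [380.  205.4] [ 0.5638 -0.3253  0.014 ]
white [157 202  32  37 877] [175.1 220.2] [0.5215 0.3525 0.014 ]
white [296 217  11  12  67] [301.7 222. ] [ 0.5111 -0.0641  0.014 ]
white [401 219  12  12 112] [406.3 224.3] [ 0.4999 -0.4101  0.014 ]
white [375 233  12  12 112] [380.2 238.7] [ 0.4532 -0.3219  0.014 ]
dark [227 171  13  13 115] [232.7 176.9] [0.6645 0.1653 0.018 ]
dark [251 195   6   8  27] [253.4 197.7] [0.5935 0.0953 0.018 ]
dark [239 202   6   7  34] [241.9 204.9] [0.5695 0.133  0.018 ]
dark [228 204   6   7  35] [230.1 207. ] [0.5631 0.1717 0.018 ]
dark [216 206   6   7  37] [218.3 209. ] [0.5567 0.2106 0.018 ]
dark [254 208   4   7  23] [255.5 211. ] [0.5486 0.0878 0.018 ]
dark [290 218   5   6  26] [292.  220.5] [ 0.516  -0.0325  0.018 ]
dark [311 221   5   6  23] [312.9 223.8] [ 0.5044 -0.1012  0.018 ]
dark [332 225   5   5  23] [334.  227.2] [ 0.4925 -0.1704  0.018 ]
```

View pics/c0.png

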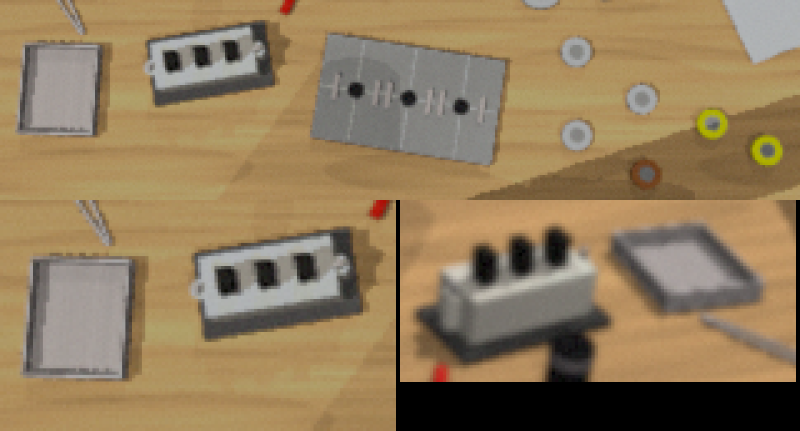

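The crop confirms three bungs in the block, the empty tray at (175,220), three open bays with black windows and three white dishes. Now I refine the positions.

```bash
cat >> h.py <<'E'
def blobs(n,im,box,lo=20,hi=200,thr=75):
    x0,y0,x1,y1=box;g=cv2.resize(cv2.cvtColor(im[y0:y1,x0:x1],cv2.COLOR_RGB2GRAY),None,fx=8,fy=8,interpolation=cv2.INTER_CUBIC)
    k,l,st,ce=cv2.connectedComponentsWithStats((g<thr).astype(np.uint8))
    return [((ce[i]+.5)/8-.5+[x0,y0],st[i][4]/64,st[i][2:4]/8) for i in range(1,k) if lo<st[i][4]/64<hi]
E
python3 - <<'E'
from h import *
t=cv2.imread('pics/t0.png')[:,:,::-1].copy();s=cv2.imread('pics/s0.png')[:,:,::-1].copy()
for c,A,w in blobs('top',t,(208,196,250,216)): print('bung top',c.round(1),A,w,onz('top',c,.073).round(4))
for c,A,w in blobs('scene',s,(380,165,425,188),thr=80): print('bung scene',c.round(1),A,w,onz('scene',c,.073).round(4))
for c,A,w in blobs('top',t,(285,214,342,234),lo=12): print('win top',c.round(1),A,w,onz('top',c,.018).round(4))
for c,A,w in blobs('scene',s,(275,180,350,212),lo=8): print('win sc',c.round(1),A,w,onz('scene',c,.018).round(4))
hsv=cv2.cvtColor(s,cv2.COLOR_RGB2HSV);m=((hsv[...,1]<60)&(hsv[...,2]>120)).astype(np.uint8);m[:, :180]=0
k,l,st,ce=cv2.connectedComponentsWithStats(m)
for i in range(1,k):
    if 20<st[i][4]<1500 and 160<ce[i][1]<260 and ce[i][0]<500: print('white sc',st[i],ce[i].round(1),onz('scene',ce[i],.010).round(4))
hsv=cv2.cvtColor(t,cv2.COLOR_RGB2HSV);m=((hsv[...,1]<75)).astype(np.uint8)
k,l,st,ce=cv2.connectedComponentsWithStats(m)
for p in((175,220),(322,208)):
    i=l[p[1],p[0]];r=cv2.minAreaRect(np.argwhere(l==i)[:,::-1].astype(np.float32));print('rect',st[i],r,onz('top',r[0],.02).round(4))
E
```

```text
bung top [242.1 204.8] 40.953125 [6.75 8.25] [0.5614 0.1238 0.073 ]
bung top [230.2 206.9] 42.640625 [6.875 8.25 ] [0.5551 0.1614 0.073 ]
bung top [218.4 209. ] 43.90625 [6.75 8.25] [0.5489 0.1986 0.073 ]
bung scene [411.8 173.9] 69.984375 [ 7.875 11.75 ] [0.5547 0.2009 0.073 ]
bung scene [401.3 176.7] 71.953125 [ 7.375 11.875] [0.5616 0.1637 0.073 ]
bung scene [390.3 179.4] 73.234375 [ 7.375 12.   ] [0.568 0.126 0.073]
win top [292.  220.6] 31.140625 [6.25  6.375] [ 0.5158 -0.0323  0.018 ]
win top [312.9 223.9] 28.765625 [6.25  6.125] [ 0.5041 -0.1012  0.018 ]
win top [333.9 227.2] 27.765625 [6. 6.] [ 0.4923 -0.1702  0.018 ]
win sc [334.3 193.2] 16.953125 [6.125 3.5  ] [ 0.5176 -0.0295  0.018 ]
win sc [311.4 194.3] 13.015625 [5.375 3.   ] [ 0.5061 -0.0981  0.018 ]
win sc [288.2 195.4] 12.453125 [5.25  2.875] [ 0.4948 -0.1676  0.018 ]
white sc [435 172  34  17 348] [450.6 180.1] [0.5265 0.3598 0.01  ]
white sc [378 175  46  23 527] [404.2 186.3] [0.5234 0.1989 0.01  ]
white sc [ 272  181   82   29 1265] [303.1 196.7] [ 0.5009 -0.1231  0.01  ]
white sc [377 186   6  12  32] [380.1 191
[... 346 characters left out ...]
226.2] [0.6903 0.0368 0.01  ]
white sc [335 221   5   6  24] [337.  223.3] [ 0.6524 -0.0605  0.01  ]
white sc [246 229  25  19 330] [258.1 237. ] [ 0.6565 -0.2778  0.01  ]
white sc [193 235  35  18 341] [209.7 243.3] [ 0.651  -0.4018  0.01  ]
white sc [332 235   9   5  39] [336.4 236.9] [ 0.7073 -0.0782  0.01  ]
white sc [262 257   7   4  24] [264.8 258.5] [ 0.7425 -0.2716  0.01  ]
rect [ 156  202   35   38 1181] ((173.185302734375, 220.09117126464844), (31.982440948486328, 38.19485855102539), 4.398705005645752) [0.5212 0.3569 0.02  ]
rect [ 274  198   78   53 3100] ((313.00140380859375, 224.15811157226562), (73.04247283935547, 42.83772659301758), 8.972625732421875) [ 0.5029 -0.1015  0.02  ]
```

```bash
python3 -m crank '{"delta_pos":[[0.47,0.82,0],[0.47,0.82,0],[0.47,0.82,0],[0.47,0.82,0],[0.47,0.82,0],[0.47,0.82,0],[0.47,0.82,0],[0.47,0.82,0],[0.47,0.82,0],[0.47,0.82,0],[0.47,0.82,0],[0.47,0.82,0],[0.47,0.82,0],[0.47,0.82,0],[0.47,0.82,0],[0.47,0.82,0],[0.47,0.82,0],[0.47,0.82,0],[0.47,0.82,0],[0.47,0.82,0]],"turn":[[0,0,0.48],[0,0,0.48],[0,0,0.48],[0,0,0.48],[0,0,0.48],[0,0,0.48],[0,0,0.48],[0,0,0.48],[0,0,0.48],[0,0,0.48],[0,0,0.48],[0,0,0.48],[0,0,0.48],[0,0,0.48],[0,0,0.48],[0,0,0.48],[0,0,0.48],[0,0,0.48],[0,0,0.48],[0,0,0.48]]}' 0.3 40
python3 -m crank '{"delta_pos":[[0.47,0.8,0],[0.47,0.8,0],[0.47,0.8,0],[0.47,0.8,0],[0.47,0.8,0],[0.47,0.8,0],[0.47,0.8,0],[0.47,0.8,0],[0.47,0.8,0],[0.47,0.8,0],[0,0,-0.8],[0,0,-0.8],[0,0,-0.8],[0,0,0]],"turn":[[0,0,0.48],[0,0,0.48],[0,0,0.48],[0,0,0.48],[0,0,0.48],[0,0,0.48],[0,0,0.48],[0,0,0.48],[0,0,0.48],[0,0,0.48],[0,0,0],[0,0,0],[0,0,0],[0,0,0]]}'
cat >> h.py <<'E'
from scipy.spatial.transform import Rotation as Ro
def st():
    s=robot.get_state();R=Ro.from_rotvec(s['eef_rot']).as_matrix()
    print(round(s['clock'],2),s['ee_pos'].round(4),'yaw_y',np.degrees(np.arctan2(R[1,1],R[0,1])).round(2),'z',R[:,2].round(3),'F',s['force'].round(1),'T',s['torque'].round(2),'op',round(s['opening'],3),'ff',round(s['finger_force'],1),'q1,6',s['joint_pos'][[0,5]].round(2))
    return s
E
python3 - <<'E'
from h import *
st()
t=grab('top');s=grab('scene')
a=cv2.resize(t[150:270,180:280],(500,600),interpolation=3);b=cv2.resize(s[110:210,360:435],(300,400),interpolation=3)
o=np.zeros((600,800,3),np.uint8);o[:,:500]=a;o[:400,500:]=b;cv2.imwrite('pics/g1.png',o[:,:,::-1])
E
```

```text
clock: 2.6
ee_pos: [0.4209, -0.1164, 0.2451]
eef_rot: [-2.565, -1.813, 0.0]
force: [-0.2, -0.1, -0.1]
opening: 0.65
finger_force: 0.0
clock: 4.35
ee_pos: [0.5599, 0.1226, 0.1712]
eef_rot: [-2.033, -2.39, 0.006]
force: [-0.4, -0.4, 0.7]
opening: 0.652
finger_force: 0.0
4.35 [0.5599 0.1226 0.1712] yaw_y 9.23 z [-0.006 -0.    -1.   ] F [-0.4 -0.4  0.7] T [-0.02  0.03 -0.01] op 0.652 ff 0.0 q1,6 [ 0.02 -0.14]
```

View pics/g1.png

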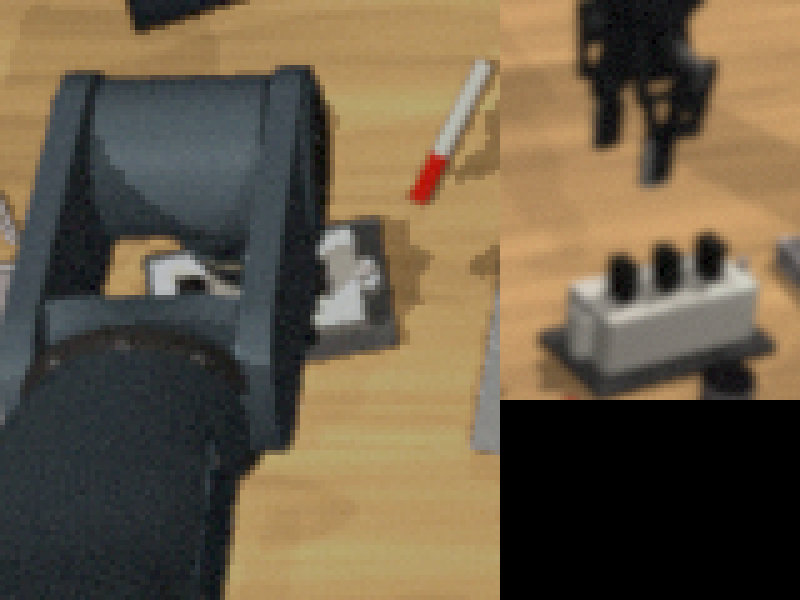

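The crop shows the gripper above the nearest bung, with the block down. The scene fingertips are at about (399,156) and (387,147). I compare them with the projected TCP to check the alignment.

Run:
```python
from h import *
p=robot.get_state()['ee_pos'];u=np.array([.987,.163,0])
for dz in(-.014,-.008): print(proj('scene',p+[0,0,dz]),proj('scene',p+u*.0345+[0,0,dz]),proj('scene',p-u*.0345+[0,0,dz]))
```

```text
[391.46139129 152.30814967] [398.28694938 157.63184496] [384.96050621 147.23768792]
[391.68288607 150.40039186] [398.53601529 155.69347054] [385.15674293 145.35986394]
```

```bash
python3 -m crank '{"delta_pos":[[0.08,0.07,0],[0,0,-0.75],[0,0,-0.75],[0,0,-0.75],[0,0,-0.75],[0,0,0]],"turn":[[0,0,0],[0,0,0],[0,0,0],[0,0,0],[0,0,0],[0,0,0]]}'
python3 - <<'E'
from h import *
st()
E
python3 -m crank '{"delta_pos":[[0,0,0],[0,0,0],[0,0,0],[0,0,0],[0,0,0]],"turn":[[0,0,0],[0,0,0],[0,0,0],[0,0,0],[0,0,0]]}' -1 45
python3 - <<'E'
from h import *
st()
s=grab('scene')
cv2.imwrite('pics/g2.png',cv2.resize(s[120:220,350:450],(600,600),interpolation=3)[:,:,::-1])
E
```

```text
clock: 5.2
ee_pos: [0.5637, 0.1248, 0.0827]
eef_rot: [-2.035, -2.392, 0.002]
force: [-0.8, -0.5, 0.7]
opening: 0.65
finger_force: 0.0
5.2 [0.5637 0.1248 0.0827] yaw_y 9.22 z [-0.002 -0.    -1.   ] F [-0.8 -0.5  0.7] T [-0.01 -0.03 -0.  ] op 0.65 ff 0.0 q1,6 [ 0.02 -0.14]
clock: 5.82
ee_pos: [0.5647, 0.1247, 0.0849]
eef_rot: [2.035, 2.392, 0.002]
force: [-0.6, -0.4, 6.8]
opening: 0.267
finger_force: 44.8
5.83 [0.5647 0.1247 0.0849] yaw_y 9.23 z [ 0.002 -0.    -1.   ] F [-0.6 -0.4  6.8] T [-0.07  0.24 -0.01] op 0.267 ff 44.8 q1,6 [ 0.02 -0.14]
```

View pics/g2.png

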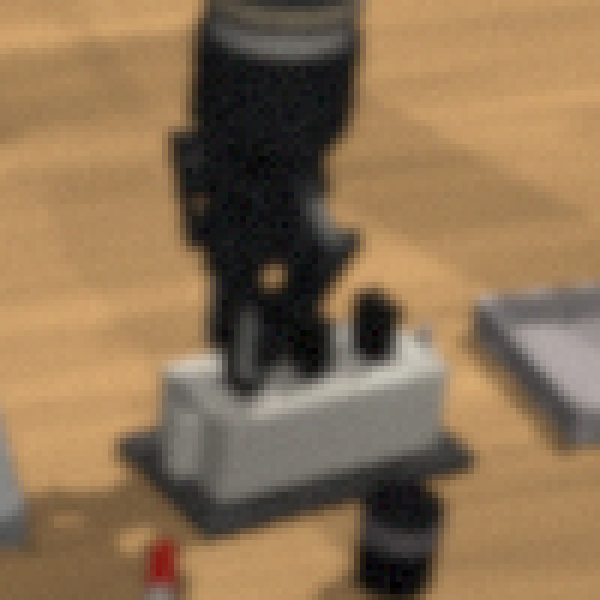

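The near bung is gripped between the fingers: opening 0.267, about 23 mm. The block is still down. First rocking batch, h = 37 mm above the pivot, ±0.2 rad.

```bash
python3 -m crank '{"delta_pos":[[0.122,0.02,0.004],[0.122,0.02,-0.008],[-0.122,-0.02,0.028],[-0.122,-0.02,0.016],[-0.122,-0.02,0.004],[-0.122,-0.02,-0.008],[0.122,0.02,0.028],[0.122,0.02,0.016],[0.122,0.02,0.004],[0.122,0.02,-0.008],[-0.122,-0.02,0.028],[-0.122,-0.02,0.016],[-0.122,-0.02,0.004],[-0.122,-0.02,-0.008],[0.122,0.02,0.028],[0.122,0.02,0.016]],"turn":[[-0.156,0.943,0],[-0.156,0.943,0],[0.156,-0.943,0],[0.156,-0.943,0],[0.156,-0.943,0],[0.156,-0.943,0],[-0.156,0.943,0],[-0.156,0.943,0],[-0.156,0.943,0],[-0.156,0.943,0],[0.156,-0.943,0],[0.156,-0.943,0],[0.156,-0.943,0],[0.156,-0.943,0],[-0.156,0.943,0],[-0.156,0.943,0]]}'
python3 - <<'E'
from h import *
st()
E
```

```text
clock: 7.88
ee_pos: [0.5618, 0.1243, 0.088]
eef_rot: [-2.033, -2.389, 0.009]
force: [-1.0, -0.5, -10.5]
opening: 0.265
finger_force: 45.6
7.88 [0.5618 0.1243 0.088 ] yaw_y 9.22 z [-0.007 -0.001 -1.   ] F [ -1.   -0.5 -10.5] T [-0.12  0.18 -0.  ] op 0.265 ff 45.6 q1,6 [ 0.02 -0.14]
```

```bash
python3 -m crank '{"delta_pos":[[0.122,0.02,-0.056],[0.122,0.02,-0.018],[0,0,0]],"turn":[[-0.156,0.943,0],[-0.156,0.943,0],[0,0,0]]}'
python3 - <<'E'
from h import *
st()
s=grab('scene')
cv2.imwrite('pics/g3.png',cv2.resize(s[120:220,350:450],(600,600),interpolation=3)[:,:,::-1])
E
```

```text
clock: 8.25
ee_pos: [0.5709, 0.1258, 0.0864]
eef_rot: [-1.944, -2.286, 0.234]
force: [-2.4, -0.4, 4.8]
opening: 0.268
finger_force: 47.4
8.25 [0.5709 0.1258 0.0864] yaw_y 9.24 z [-0.199 -0.033 -0.979] F [-2.4 -0.4  4.8] T [-0.18  0.75  0.03] op 0.268 ff 47.4 q1,6 [ 0.04 -0.11]
```

View pics/g3.png

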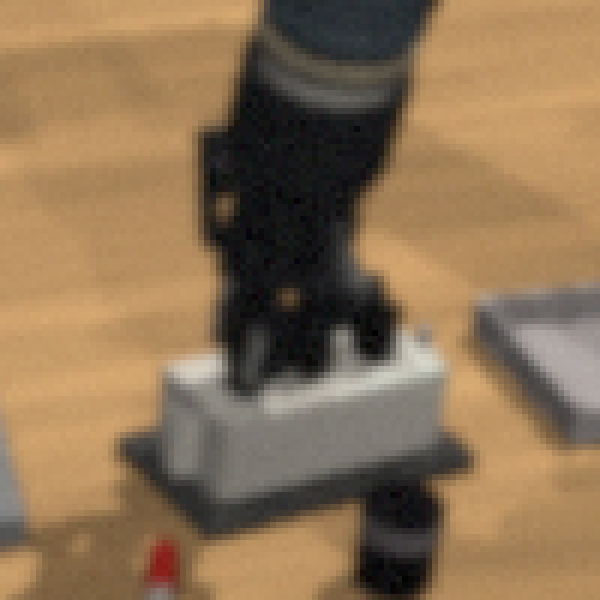

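The block is still down, with its base edge at (215,520) unchanged, and the gripper is tilted 0.2 rad. The coupling is stiff, about 10 N/mm, so I draw more gently.

```bash
python3 -m crank '{"delta_pos":[[-0.127,-0.021,0.03],[-0.127,-0.021,0.017],[-0.127,-0.021,0.004],[-0.127,-0.021,-0.01],[0.127,0.021,0.026],[0.127,0.021,0.013],[0.127,0.021,0],[0.127,0.021,-0.013],[-0.127,-0.021,0.026],[-0.127,-0.021,0.013],[-0.127,-0.021,0],[-0.127,-0.021,-0.013],[0.127,0.021,0.026],[0.127,0.021,0.013]],"turn":[[0.156,-0.943,0],[0.156,-0.943,0],[0.156,-0.943,0],[0.156,-0.943,0],[-0.156,0.943,0],[-0.156,0.943,0],[-0.156,0.943,0],[-0.156,0.943,0],[0.156,-0.943,0],[0.156,-0.943,0],[0.156,-0.943,0],[0.156,-0.943,0],[-0.156,0.943,0],[-0.156,0.943,0]]}'
```

```text
clock: 10.05
ee_pos: [0.5616, 0.1243, 0.0898]
eef_rot: [-2.034, -2.39, 0.007]
force: [-1.3, -0.1, -9.5]
opening: 0.271
finger_force: 27.8
```

```bash
python3 -m crank '{"delta_pos":[[0,0,-0.01],[0.127,0.021,-0.003],[0.127,0.021,-0.007]],"turn":[[0,0,0],[-0.156,0.943,0],[-0.156,0.943,0]]}' -1 60
python3 -m crank '{"delta_pos":[[-0.127,-0.021,0.017],[-0.127,-0.021,0.009]],"turn":[[0.156,-0.943,0],[0.156,-0.943,0]]}'
python3 -m crank '{"delta_pos":[[-0.127,-0.021,0.003],[-0.127,-0.021,-0.003]],"turn":[[0.156,-0.943,0],[0.156,-0.943,0]]}'
```

```text
clock: 10.42
ee_pos: [0.5701, 0.1257, 0.0895]
eef_rot: [-1.945, -2.286, 0.234]
force: [-2.8, -0.3, -4.7]
opening: 0.257
finger_force: 59.0
clock: 10.68
ee_pos: [0.5651, 0.1248, 0.0898]
eef_rot: [2.032, 2.389, 0.009]
force: [2.5, 0.8, -10.3]
opening: 0.263
finger_force: 59.2
clock: 10.92
ee_pos: [0.5572, 0.1233, 0.0905]
eef_rot: [1.942, 2.282, 0.238]
force: [3.9, 2.1, -13.2]
opening: 0.265
finger_force: 59.3
```

```bash
python3 -m crank '{"delta_pos":[[0.127,0.021,-0.015],[0.127,0.021,0],[0.127,0.021,-0.003],[0.127,0.021,-0.008]],"turn":[[-0.156,0.943,0],[-0.156,0.943,0],[-0.156,0.943,0],[-0.156,0.943,0]]}'
python3 -m crank '{"delta_pos":[[-0.127,-0.021,0.008],[-0.127,-0.021,0.003]],"turn":[[0.156,-0.943,0],[0.156,-0.943,0]]}'
python3 -m crank '{"delta_pos":[[-0.127,-0.021,-0.003],[-0.127,-0.021,-0.008]],"turn":[[0.156,-0.943,0],[0.156,-0.943,0]]}'
python3 -m crank '{"delta_pos":[[0.127,0.021,0.008],[0.127,0.021,0.003]],"turn":[[-0.156,0.943,0],[-0.156,0.943,0]]}'
python3 - <<'E'
from h import *
s=grab('scene')
o=np.hstack([cv2.resize(s[120:220,350:450],(600,600),interpolation=3)])
cv2.imwrite('pics/g4.png',o[:,:,::-1])
a=cv2.imread('pics/s0.png')[:,:,::-1]
# block body: compare bottom edge region (front face x~380-425,y 188-210) vs start
for dy in range(-3,4): print(dy,np.abs(s[196-dy:206-dy,385:418].astype(int)-a[196:206,385:418]).mean().round(2),end=' ')
E
```

```text
clock: 11.42
ee_pos: [0.5703, 0.1258, 0.0895]
eef_rot: [-1.945, -2.286, 0.234]
force: [-2.8, -1.5, -5.2]
opening: 0.261
finger_force: 60.5
clock: 11.68
ee_pos: [0.5653, 0.1248, 0.0896]
eef_rot: [2.032, 2.388, 0.01]
force: [3.1, 1.1, -9.4]
opening: 0.259
finger_force: 60.1
clock: 11.92
ee_pos: [0.5575, 0.1232, 0.09]
eef_rot: [1.942, 2.282, 0.239]
force: [4.5, 2.3, -12.7]
opening: 0.259
finger_force: 59.8
clock: 12.18
ee_pos: [0.5618, 0.1243, 0.0899]
eef_rot: [-2.034, -2.391, 0.005]
force: [-2.0, 0.4, -5.7]
opening: 0.26
finger_force: 60.9
-3 27.62 -2 18.31 -1 9.53 0 3.37 1 11.19 2 19.0 3 25.75
```

View pics/g4.png

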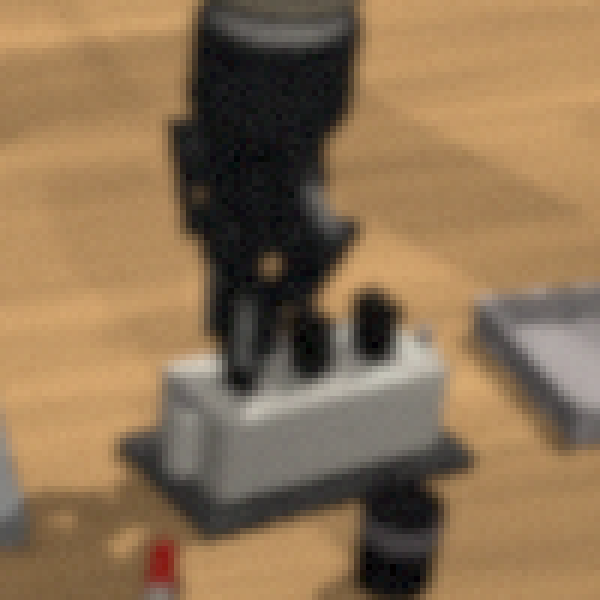

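The block has not moved (image shift under 0.1 px) and the bung is still gripped. I keep rocking with a small, steady draw.

```bash
python3 -m crank '{"delta_pos":[[0.135,0.022,0.003],[0.135,0.022,-0.001],[-0.135,-0.022,0.015],[-0.135,-0.022,0.011],[-0.135,-0.022,0.003],[-0.135,-0.022,-0.001],[0.135,0.022,0.015],[0.135,0.022,0.011],[0.135,0.022,0.003],[0.135,0.022,-0.001],[-0.135,-0.022,0.015],[-0.135,-0.022,0.011],[-0.135,-0.022,0.003],[-0.135,-0.022,-0.001],[0.135,0.022,0.015],[0.135,0.022,0.011]],"turn":[[-0.156,0.943,0],[-0.156,0.943,0],[0.156,-0.943,0],[0.156,-0.943,0],[0.156,-0.943,0],[0.156,-0.943,0],[-0.156,0.943,0],[-0.156,0.943,0],[-0.156,0.943,0],[-0.156,0.943,0],[0.156,-0.943,0],[0.156,-0.943,0],[0.156,-0.943,0],[0.156,-0.943,0],[-0.156,0.943,0],[-0.156,0.943,0]]}'
cat >> h.py <<'E'
def lift():
    s=grab('scene');a=cv2.imread('pics/s0.png')[:,:,::-1]
    e=[np.abs(s[196-d:206-d,385:418].astype(int)-a[196:206,385:418]).mean() for d in(-1,0,1)]
    print('block img shift px',round((e[2]-e[0])/(2*(e[0]+e[2]-2*e[1]))*-1,2),np.round(e,1));return s
E
python3 -c "
from h import *
lift()"
```

```text
clock: 14.22
ee_pos: [0.5618, 0.1243, 0.0929]
eef_rot: [-2.034, -2.391, 0.004]
force: [-2.5, -0.5, -7.8]
opening: 0.259
finger_force: 61.3
block img shift px -0.06 [ 9.7  3.5 11.4]
```

```bash
python3 -m crank '{"delta_pos":[[0.148,0.024,0.003],[0.148,0.024,-0.001],[-0.148,-0.024,0.015],[-0.148,-0.024,0.011],[-0.148,-0.024,0.003],[-0.148,-0.024,-0.001],[0.148,0.024,0.015],[0.148,0.024,0.011],[0.148,0.024,0.003],[0.148,0.024,-0.001],[-0.148,-0.024,0.015],[-0.148,-0.024,0.011],[-0.148,-0.024,0.003],[-0.148,-0.024,-0.001],[0.148,0.024,0.015],[0.148,0.024,0.011]],"turn":[[-0.156,0.943,0],[-0.156,0.943,0],[0.156,-0.943,0],[0.156,-0.943,0],[0.156,-0.943,0],[0.156,-0.943,0],[-0.156,0.943,0],[-0.156,0.943,0],[-0.156,0.943,0],[-0.156,0.943,0],[0.156,-0.943,0],[0.156,-0.943,0],[0.156,-0.943,0],[0.156,-0.943,0],[-0.156,0.943,0],[-0.156,0.943,0]]}'
python3 -m crank '{"delta_pos":[[0.158,0.026,0.003],[0.158,0.026,-0.001],[-0.158,-0.026,0.015],[-0.158,-0.026,0.011],[-0.158,-0.026,0.003],[-0.158,-0.026,-0.001],[0.158,0.026,0.015],[0.158,0.026,0.011],[0.158,0.026,0.003],[0.158,0.026,-0.001],[-0.158,-0.026,0.015],[-0.158,-0.026,0.011],[-0.158,-0.026,0.003],[-0.158,-0.026,-0.001],[0.158,0.026,0.015],[0.158,0.026,0.011]],"turn":[[-0.156,0.943,0],[-0.156,0.943,0],[0.156,-0.943,0],[0.156,-0.943,0],[0.156,-0.943,0],[0.156,-0.943,0],[-0.156,0.943,0],[-0.156,0.943,0],[-0.156,0.943,0],[-0.156,0.943,0],[0.156,-0.943,0],[0.156,-0.943,0],[0.156,-0.943,0],[0.156,-0.943,0],[-0.156,0.943,0],[-0.156,0.943,0]]}'
python3 -c "
from h import *
lift()"
```

```text
clock: 16.27
ee_pos: [0.5619, 0.1244, 0.0963]
eef_rot: [-2.035, -2.392, 0.003]
force: [-1.7, -0.9, -8.1]
opening: 0.261
finger_force: 61.6
clock: 18.27
ee_pos: [0.5645, 0.1247, 0.1008]
eef_rot: [2.034, 2.39, 0.005]
force: [-0.1, 0.2, -0.0]
opening: 0.261
finger_force: 62.4
block img shift px -0.05 [ 9.8  3.4 11.3]
```

The bung is free: force 0, block down. Lift it, carry it to the tray and set it down.

```bash
python3 -m crank '{"delta_pos":[[0,0,0.7],[0,0,0.7],[0,0,0.7],[-0.154,0.964,0],[-0.154,0.964,0],[-0.154,0.964,0],[-0.154,0.964,0],[-0.154,0.964,0],[-0.154,0.964,0],[-0.154,0.964,0],[-0.154,0.964,0],[-0.154,0.964,0],[0,0,-0.7],[0,0,-0.7],[0,0,-0.7],[0,0,-0.7],[0,0,-0.7],[0,0,0]],"turn":[[0,0,0],[0,0,0],[0,0,0],[0,0,0],[0,0,0],[0,0,0],[0,0,0],[0,0,0],[0,0,0],[0,0,0],[0,0,0],[0,0,0],[0,0,0],[0,0,0],[0,0,0],[0,0,0],[0,0,0],[0,0,0]]}'
python3 - <<'E'
from h import *
st();s=lift();t=grab('top')
o=np.hstack([cv2.resize(s[110:210,400:500],(400,400),interpolation=3),cv2.resize(t[170:270,140:240],(400,400),interpolation=3)])
cv2.imwrite('pics/g5.png',o[:,:,::-1])
E
```

```text
clock: 20.58
ee_pos: [0.521, 0.3843, 0.0558]
eef_rot: [-2.035, -2.392, 0.003]
force: [-0.1, -0.5, -0.6]
opening: 0.261
finger_force: 62.4
20.57 [0.521  0.3843 0.0558] yaw_y 9.22 z [-0.002 -0.001 -1.   ] F [-0.1 -0.5 -0.6] T [-0.01  0.03 -0.04] op 0.261 ff 62.4 q1,6 [0.46 0.3 ]
block img shift px -0.05 [10.5  5.5 11.6]
```

View pics/g5.png

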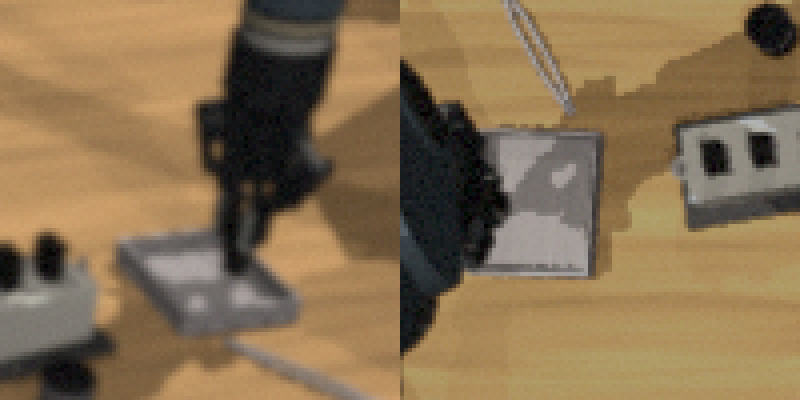

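The bung hangs inside the tray towards its +y side (scene crop, about (237,270)), and port 0 is empty with the block down. Lower a little more, release and retreat.

```bash
python3 -m crank '{"delta_pos":[[0,-0.1,-0.08],[0,0,-0.08],[0,0,0]],"turn":[[0,0,0],[0,0,0],[0,0,0]]}'
python3 -m crank '{"delta_pos":[[0,0,0],[0,0,0],[0,0,0],[0,0,0.8],[0,0,0.8],[0,0,0.8],[0,0,0.8],[0.12,-1,0],[0.12,-1,0],[0.12,-1,0],[0.12,-1,0],[0.12,-1,0],[0.12,-1,0],[0,0,0]],"turn":[[0,0,0],[0,0,0],[0,0,0],[0,0,0],[0,0,0],[0,0,0],[0,0,0],[0,0,0],[0,0,0],[0,0,0],[0,0,0],[0,0,0],[0,0,0],[0,0,0]]}' 0.3
python3 - <<'E'
from h import *
st();s=lift();cv2.imwrite('pics/tmp.png',s[:,:,::-1])
for c,A,w in blobs('scene',s,(430,160,490,200),lo=8,thr=80): print('in tray',c.round(1),A,w,onz('scene',c,.02).round(3))
E
```

```text
clock: 21.05
ee_pos: [0.5223, 0.3819, 0.053]
eef_rot: [2.036, 2.393, 0.001]
force: [-0.7, -1.8, -0.5]
opening: 0.26
finger_force: 62.4
clock: 22.8
ee_pos: [0.5442, 0.2002, 0.1489]
eef_rot: [2.039, 2.39, -0.0]
force: [0.1, 0.5, 0.1]
opening: 0.652
finger_force: 0.0
22.8 [0.5442 0.2002 0.1489] yaw_y 9.04 z [-0. -0. -1.] F [0.1 0.5 0.1] T [ 0.02 -0.   -0.01] op 0.652 ff 0.0 q1,6 [0.16 0.  ]
block img shift px -0.03 [ 9.9  3.  10.9]
in tray [460.1 174.9] 135.8125 [17.125 17.75 ] [0.519 0.396 0.02 ]
in tray [437.9 182.9] 57.796875 [15.75 20.  ] [0.546 0.302 0.02 ]
```

```bash
python3 -m crank '{"delta_pos":[[0.19,-0.03,0],[0,0,-0.54],[0,0,-0.54],[0,0,-0.54],[0,0,-0.54],[0,0,0]],"turn":[[0,0,0],[0,0,0.05],[0,0,0],[0,0,0],[0,0,0],[0,0,0]]}'
python3 -m crank '{"delta_pos":[[0,0,0],[0,0,0],[0,0,0.02],[0,0,0.02],[0,0,0.02],[0,0,0]],"turn":[[0,0,0],[0,0,0],[0,0,0],[0,0,0],[0,0,0],[0,0,0]]}' -1 60
python3 - <<'E'
from h import *
st();s=lift()
E
```

```text
clock: 23.6
ee_pos: [0.5482, 0.2008, 0.0821]
eef_rot: [-2.028, -2.396, 0.005]
force: [-0.0, -0.5, -0.2]
opening: 0.65
finger_force: 0.0
clock: 24.35
ee_pos: [0.5508, 0.2012, 0.0852]
eef_rot: [2.028, 2.397, 0.003]
force: [4.9, 1.1, -10.2]
opening: 0.262
finger_force: 59.4
24.35 [0.5508 0.2012 0.0852] yaw_y 9.51 z [ 0.003  0.001 -1.   ] F [  4.9   1.1 -10.2] T [ 0.26 -1.02 -0.01] op 0.262 ff 59.4 q1,6 [ 0.16 -0.01]
block img shift px -0.05 [10.1  3.9 11.6]
```

```bash
python3 -m crank '{"delta_pos":[[0.17,0.025,-0.026],[0.122,0.02,0],[-0.122,-0.02,0.015],[-0.122,-0.02,0.011],[-0.122,-0.02,0.004],[-0.122,-0.02,0],[0.122,0.02,0.015],[0.122,0.02,0.011],[0.122,0.02,0.004],[0.122,0.02,0],[-0.122,-0.02,0.015],[-0.122,-0.02,0.011],[-0.122,-0.02,0.004],[-0.122,-0.02,0],[0.122,0.02,0.015],[0.122,0.02,0.011]],"turn":[[-0.156,0.943,0],[-0.156,0.943,0],[0.156,-0.943,0],[0.156,-0.943,0],[0.156,-0.943,0],[0.156,-0.943,0],[-0.156,0.943,0],[-0.156,0.943,0],[-0.156,0.943,0],[-0.156,0.943,0],[0.156,-0.943,0],[0.156,-0.943,0],[0.156,-0.943,0],[0.156,-0.943,0],[-0.156,0.943,0],[-0.156,0.943,0]]}'
python3 -c "
from h import *
lift()"
```

```text
clock: 26.4
ee_pos: [0.5481, 0.2008, 0.0887]
eef_rot: [-2.025, -2.394, 0.011]
force: [-0.2, -0.2, -7.6]
opening: 0.26
finger_force: 60.9
block img shift px -0.05 [10.2  3.8 11.6]
```

```bash
python3 -m crank '{"delta_pos":[[0.133,0.022,0.004],[0.133,0.022,0],[-0.133,-0.022,0.015],[-0.133,-0.022,0.011],[-0.133,-0.022,0.004],[-0.133,-0.022,0],[0.133,0.022,0.015],[0.133,0.022,0.011],[0.133,0.022,0.004],[0.133,0.022,0],[-0.133,-0.022,0.015],[-0.133,-0.022,0.011],[-0.133,-0.022,0.004],[-0.133,-0.022,0],[0.133,0.022,0.015],[0.133,0.022,0.011]],"turn":[[-0.156,0.943,0],[-0.156,0.943,0],[0.156,-0.943,0],[0.156,-0.943,0],[0.156,-0.943,0],[0.156,-0.943,0],[-0.156,0.943,0],[-0.156,0.943,0],[-0.156,0.943,0],[-0.156,0.943,0],[0.156,-0.943,0],[0.156,-0.943,0],[0.156,-0.943,0],[0.156,-0.943,0],[-0.156,0.943,0],[-0.156,0.943,0]]}'
python3 -m crank '{"delta_pos":[[0.146,0.024,0.004],[0.146,0.024,0],[-0.146,-0.024,0.015],[-0.146,-0.024,0.011],[-0.146,-0.024,0.004],[-0.146,-0.024,0],[0.146,0.024,0.015],[0.146,0.024,0.011],[0.146,0.024,0.004],[0.146,0.024,0],[-0.146,-0.024,0.015],[-0.146,-0.024,0.011],[-0.146,-0.024,0.004],[-0.146,-0.024,0],[0.146,0.024,0.015],[0.146,0.024,0.011]],"turn":[[-0.156,0.943,0],[-0.156,0.943,0],[0.156,-0.943,0],[0.156,-0.943,0],[0.156,-0.943,0],[0.156,-0.943,0],[-0.156,0.943,0],[-0.156,0.943,0],[-0.156,0.943,0],[-0.156,0.943,0],[0.156,-0.943,0],[0.156,-0.943,0],[0.156,-0.943,0],[0.156,-0.943,0],[-0.156,0.943,0],[-0.156,0.943,0]]}'
python3 -c "
from h import *
lift()"
```

```text
clock: 28.45
ee_pos: [0.5481, 0.2008, 0.0922]
eef_rot: [-2.026, -2.395, 0.009]
force: [-0.8, 0.2, -7.4]
opening: 0.263
finger_force: 61.4
clock: 30.45
ee_pos: [0.5481, 0.2008, 0.0958]
eef_rot: [-2.026, -2.395, 0.009]
force: [-1.0, -0.3, -7.3]
opening: 0.261
finger_force: 61.6
block img shift px -0.05 [10.3  3.9 11.7]
```

```bash
python3 -m crank '{"delta_pos":[[0.158,0.026,0.004],[0.158,0.026,0],[-0.158,-0.026,0.015],[-0.158,-0.026,0.011],[-0.158,-0.026,0.004],[-0.158,-0.026,0],[0.158,0.026,0.015],[0.158,0.026,0.011],[0.158,0.026,0.004],[0.158,0.026,0],[-0.158,-0.026,0.015],[-0.158,-0.026,0.011],[-0.158,-0.026,0.004],[-0.158,-0.026,0],[0.158,0.026,0.015],[0.158,0.026,0.011]],"turn":[[-0.156,0.943,0],[-0.156,0.943,0],[0.156,-0.943,0],[0.156,-0.943,0],[0.156,-0.943,0],[0.156,-0.943,0],[-0.156,0.943,0],[-0.156,0.943,0],[-0.156,0.943,0],[-0.156,0.943,0],[0.156,-0.943,0],[0.156,-0.943,0],[0.156,-0.943,0],[0.156,-0.943,0],[-0.156,0.943,0],[-0.156,0.943,0]]}'
python3 -c "
from h import *
lift()"
```

```text
clock: 32.5
ee_pos: [0.5501, 0.2011, 0.1003]
eef_rot: [-2.029, -2.398, 0.001]
force: [0.4, 0.4, 0.0]
opening: 0.258
finger_force: 62.7
block img shift px -0.04 [10.3  3.8 11.5]
```

```bash
python3 -m crank '{"delta_pos":[[0,0,0.7],[0,0,0.7],[0,0,0.7]],"turn":[[0,0,0],[0,0,0],[0,0,0]]}'
python3 - <<'E'
from h import *
s=grab('scene');t=grab('top')
o=np.hstack([cv2.resize(s[130:210,420:500],(400,400),interpolation=3),cv2.resize(t[180:260,140:220],(400,400),interpolation=3)])
cv2.imwrite('pics/g6.png',o[:,:,::-1])
E
```

```text
clock: 32.92
ee_pos: [0.5501, 0.2011, 0.1627]
eef_rot: [2.028, 2.397, 0.002]
force: [-0.6, -0.2, -1.3]
opening: 0.256
finger_force: 62.7
```

View pics/g6.png

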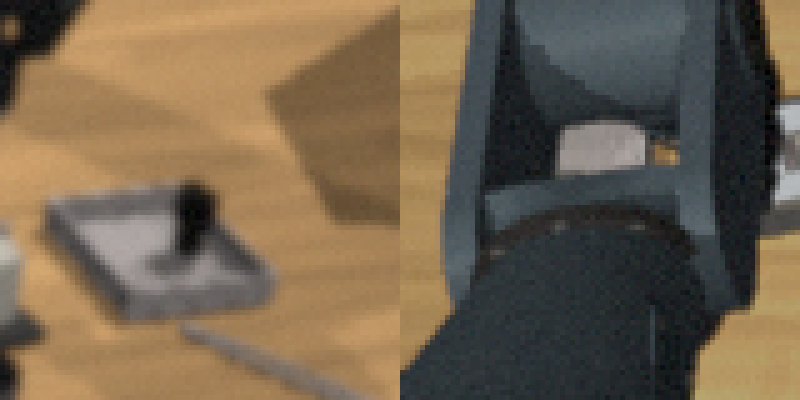

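Bung 0 stands upright in the tray (crop (195,220)). The second one goes 31 mm beside it.

```bash
python3 -m crank '{"delta_pos":[[-0.187,0.99,0],[-0.187,0.99,0],[-0.187,0.99,0],[-0.187,0.99,0],[-0.187,0.99,0],[0,0,0],[0,0,-0.7],[0,0,-0.7],[0,0,-0.7],[0,0,-0.7],[0,0,-0.7],[0,0,-0.1],[0,0,0]],"turn":[[0,0,0],[0,0,0],[0,0,0],[0,0,0],[0,0,0],[0,0,0],[0,0,0],[0,0,0],[0,0,0],[0,0,0],[0,0,0],[0,0,0],[0,0,0]]}'
python3 -m crank '{"delta_pos":[[0,0,0],[0,0,0],[0,0,0],[0,0,0.8],[0,0,0.8],[0,0,0.8],[0,0,0.8],[0.22,-0.9,0],[0.22,-0.9,0],[0.22,-0.9,0],[0.22,-0.9,0],[0.22,-0.9,0],[0.22,-0.9,0],[0.2,-0.8,0],[0,0,0]],"turn":[[0,0,0],[0,0,0],[0,0,0],[0,0,0],[0,0,0],[0,0,0],[0,0,0],[0,0,0],[0,0,0],[0,0,0],[0,0,0],[0,0,0],[0,0,0],[0,0,0],[0,0,0]]}' 0.3
python3 -c "
from h import *
st()"
```

```text
clock: 34.65
ee_pos: [0.5229, 0.3491, 0.0543]
eef_rot: [2.03, 2.398, -0.0]
force: [0.2, 0.3, -0.3]
opening: 0.265
finger_force: 62.7
clock: 36.52
ee_pos: [0.5692, 0.1623, 0.1506]
eef_rot: [2.032, 2.395, 0.001]
force: [0.8, 0.0, 0.7]
opening: 0.652
finger_force: 0.0
36.52 [0.5692 0.1623 0.1506] yaw_y 9.37 z [ 0.001  0.    -1.   ] F [0.8 0.  0.7] T [ 0.01 -0.04  0.02] op 0.652 ff 0.0 q1,6 [ 0.09 -0.07]
```

```bash
python3 -m crank '{"delta_pos":[[-0.43,0.01,0],[0,0,-0.56],[0,0,-0.56],[0,0,-0.56],[0,0,-0.56],[0,0,0]],"turn":[[0,0,0],[0,0,0],[0,0,0],[0,0,0],[0,0,0],[0,0,0]]}'
python3 -m crank '{"delta_pos":[[0,0,0],[0,0,0],[0,0,0.01],[0,0,0.01],[0,0,0.01],[0,0,0]],"turn":[[0,0,0],[0,0,0],[0,0,0],[0,0,0],[0,0,0],[0,0,0]]}' -1 60
python3 - <<'E'
from h import *
st();s=lift()
E
```

```text
clock: 37.28
ee_pos: [0.5544, 0.1638, 0.0811]
eef_rot: [-2.028, -2.396, 0.005]
force: [0.4, -1.4, 0.3]
opening: 0.652
finger_force: 0.0
clock: 38.02
ee_pos: [0.557, 0.1641, 0.0842]
eef_rot: [2.028, 2.397, 0.003]
force: [4.9, 1.2, -4.1]
opening: 0.263
finger_force: 59.1
38.02 [0.557  0.1641 0.0842] yaw_y 9.52 z [ 0.003  0.    -1.   ] F [ 4.9  1.2 -4.1] T [ 0.21 -0.97  0.02] op 0.263 ff 59.1 q1,6 [ 0.09 -0.07]
block img shift px -0.04 [10.3  3.7 11.5]
```

Gripped, same as before. Shift +x by 1.5 mm and run the same rocking pattern.

```bash
python3 -m crank '{"delta_pos":[[0.17,0.025,-0.006],[0.122,0.02,0],[-0.122,-0.02,0.015],[-0.122,-0.02,0.011],[-0.122,-0.02,0.004],[-0.122,-0.02,0],[0.122,0.02,0.015],[0.122,0.02,0.011],[0.122,0.02,0.004],[0.122,0.02,0],[-0.122,-0.02,0.015],[-0.122,-0.02,0.011],[-0.122,-0.02,0.004],[-0.122,-0.02,0],[0.122,0.02,0.015],[0.122,0.02,0.011]],"turn":[[-0.156,0.943,0],[-0.156,0.943,0],[0.156,-0.943,0],[0.156,-0.943,0],[0.156,-0.943,0],[0.156,-0.943,0],[-0.156,0.943,0],[-0.156,0.943,0],[-0.156,0.943,0],[-0.156,0.943,0],[0.156,-0.943,0],[0.156,-0.943,0],[0.156,-0.943,0],[0.156,-0.943,0],[-0.156,0.943,0],[-0.156,0.943,0]]}'
python3 -m crank '{"delta_pos":[[0.133,0.022,0.004],[0.133,0.022,0],[-0.133,-0.022,0.015],[-0.133,-0.022,0.011],[-0.133,-0.022,0.004],[-0.133,-0.022,0],[0.133,0.022,0.015],[0.133,0.022,0.011],[0.133,0.022,0.004],[0.133,0.022,0],[-0.133,-0.022,0.015],[-0.133,-0.022,0.011],[-0.133,-0.022,0.004],[-0.133,-0.022,0],[0.133,0.022,0.015],[0.133,0.022,0.011]],"turn":[[-0.156,0.943,0],[-0.156,0.943,0],[0.156,-0.943,0],[0.156,-0.943,0],[0.156,-0.943,0],[0.156,-0.943,0],[-0.156,0.943,0],[-0.156,0.943,0],[-0.156,0.943,0],[-0.156,0.943,0],[0.156,-0.943,0],[0.156,-0.943,0],[0.156,-0.943,0],[0.156,-0.943,0],[-0.156,0.943,0],[-0.156,0.943,0]]}'
python3 -c "
from h import *
lift()"
```

```text
clock: 40.08
ee_pos: [0.554, 0.1636, 0.0873]
eef_rot: [-2.025, -2.394, 0.011]
force: [1.2, -0.4, -7.5]
opening: 0.262
finger_force: 60.6
clock: 42.08
ee_pos: [0.554, 0.1637, 0.0909]
eef_rot: [-2.025, -2.394, 0.011]
force: [1.6, -0.2, -7.7]
opening: 0.261
finger_force: 61.2
block img shift px -0.05 [10.   3.6 11.4]
```

```bash
python3 -m crank '{"delta_pos":[[0.146,0.024,0.004],[0.146,0.024,0],[-0.146,-0.024,0.015],[-0.146,-0.024,0.011],[-0.146,-0.024,0.004],[-0.146,-0.024,0],[0.146,0.024,0.015],[0.146,0.024,0.011],[0.146,0.024,0.004],[0.146,0.024,0],[-0.146,-0.024,0.015],[-0.146,-0.024,0.011],[-0.146,-0.024,0.004],[-0.146,-0.024,0],[0.146,0.024,0.015],[0.146,0.024,0.011]],"turn":[[-0.156,0.943,0],[-0.156,0.943,0],[0.156,-0.943,0],[0.156,-0.943,0],[0.156,-0.943,0],[0.156,-0.943,0],[-0.156,0.943,0],[-0.156,0.943,0],[-0.156,0.943,0],[-0.156,0.943,0],[0.156,-0.943,0],[0.156,-0.943,0],[0.156,-0.943,0],[0.156,-0.943,0],[-0.156,0.943,0],[-0.156,0.943,0]]}'
python3 -c "
from h import *
lift()"
```

```text
clock: 44.12
ee_pos: [0.554, 0.1637, 0.0945]
eef_rot: [-2.026, -2.395, 0.009]
force: [-0.6, 0.1, -6.8]
opening: 0.259
finger_force: 61.6
block img shift px -0.05 [10.1  3.5 11.4]
```

```bash
python3 -m crank '{"delta_pos":[[0.156,0.026,0.004],[0.156,0.026,0],[-0.156,-0.026,0.015],[-0.156,-0.026,0.011],[-0.156,-0.026,0.004],[-0.156,-0.026,0],[0.156,0.026,0.015],[0.156,0.026,0.011],[0.156,0.026,0.004],[0.156,0.026,0],[-0.156,-0.026,0.015],[-0.156,-0.026,0.011],[-0.156,-0.026,0.004],[-0.156,-0.026,0],[0.156,0.026,0.015],[0.156,0.026,0.011],[0.156,0.026,0.004],[0.156,0.026,0],[-0.156,-0.026,0.015],[-0.156,-0.026,0.011]],"turn":[[-0.156,0.943,0],[-0.156,0.943,0],[0.156,-0.943,0],[0.156,-0.943,0],[0.156,-0.943,0],[0.156,-0.943,0],[-0.156,0.943,0],[-0.156,0.943,0],[-0.156,0.943,0],[-0.156,0.943,0],[0.156,-0.943,0],[0.156,-0.943,0],[0.156,-0.943,0],[0.156,-0.943,0],[-0.156,0.943,0],[-0.156,0.943,0],[-0.156,0.943,0],[-0.156,0.943,0],[0.156,-0.943,0],[0.156,-0.943,0]]}'
python3 -c "
from h import *
lift()"
```

```text
clock: 46.68
ee_pos: [0.5576, 0.1643, 0.0977]
eef_rot: [2.027, 2.395, 0.008]
force: [4.1, 0.9, -12.4]
opening: 0.262
finger_force: 61.1
block img shift px -0.02 [10.6  3.5 11.2]
```

```bash
python3 -m crank '{"delta_pos":[[-0.162,-0.027,-0.015],[-0.162,-0.027,0],[0.162,0.027,0.015],[0.162,0.027,0.011],[0.162,0.027,0.004],[0.162,0.027,0],[-0.162,-0.027,0.015],[-0.162,-0.027,0.011],[-0.162,-0.027,0.004],[-0.162,-0.027,0],[0.162,0.027,0.015],[0.162,0.027,0.011]],"turn":[[0.156,-0.943,0],[0.156,-0.943,0],[-0.156,0.943,0],[-0.156,0.943,0],[-0.156,0.943,0],[-0.156,0.943,0],[0.156,-0.943,0],[0.156,-0.943,0],[0.156,-0.943,0],[0.156,-0.943,0],[-0.156,0.943,0],[-0.156,0.943,0]]}'
python3 -c "
from h import *
lift()"
```

```text
clock: 48.22
ee_pos: [0.5555, 0.164, 0.1019]
eef_rot: [-2.027, -2.396, 0.005]
force: [0.6, 0.1, -0.4]
opening: 0.266
finger_force: 62.7
block img shift px -0.04 [10.1  3.4 11.3]
```

```bash
python3 -m crank '{"delta_pos":[[0,0,0.7],[0,0,0.7],[0,0,0.7],[-0.364,0.92,0],[-0.364,0.92,0],[-0.364,0.92,0],[-0.364,0.92,0],[-0.364,0.92,0],[-0.364,0.92,0],[0,0,0],[0,0,-0.7],[0,0,-0.7],[0,0,-0.7],[0,0,-0.7],[0,0,-0.7],[0,0,-0.1],[0,0,0]],"turn":[[0,0,0],[0,0,0],[0,0,0],[0,0,0],[0,0,0],[0,0,0],[0,0,0],[0,0,0],[0,0,0],[0,0,0],[0,0,0],[0,0,0],[0,0,0],[0,0,0],[0,0,0],[0,0,0],[0,0,0]]}'
python3 - <<'E'
from h import *
st();s=lift();cv2.imwrite('pics/g7.png',cv2.resize(s[110:210,400:500],(500,500),interpolation=3)[:,:,::-1])
E
```

```text
clock: 50.4
ee_pos: [0.4917, 0.3291, 0.0564]
eef_rot: [2.03, 2.398, -0.0]
force: [0.8, 0.9, 0.9]
opening: 0.26
finger_force: 62.7
50.4 [0.4917 0.3291 0.0564] yaw_y 9.49 z [-0. -0. -1.] F [0.8 0.9 0.9] T [ 0.02 -0.04 -0.03] op 0.26 ff 62.7 q1,6 [0.4  0.24]
block img shift px -0.08 [10.   5.5 11.8]
```

View pics/g7.png

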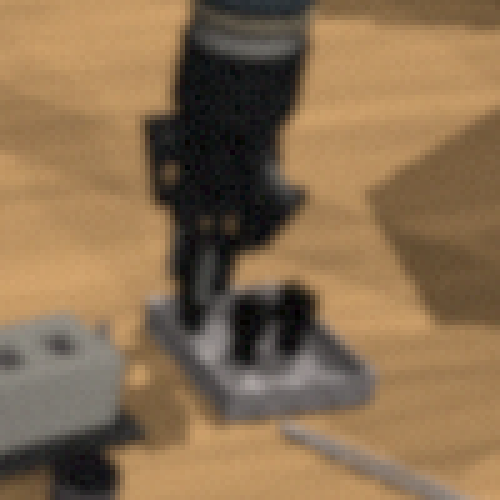

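The third bung hangs in the tray beside the two standing ones, and the ports are empty. Lower, release with a partial opening and go up.

```bash
python3 -m crank '{"delta_pos":[[0,0,-0.1],[0,0,-0.07],[0,0,0]],"turn":[[0,0,0],[0,0,0],[0,0,0]]}'
python3 -m crank '{"delta_pos":[[0,0,0],[0,0,0],[0,0,0],[0,0,0.6],[0,0,0.8],[0,0,0.8],[0,0,0.8],[0,-0.5,0.2],[0,-1,0],[0,-1,0],[0,-1,0],[0,-1,0],[0,-1,0],[0,-1,0],[0,-1,0],[0,-1,0],[0,-1,0],[0,-1,0]],"turn":[[0,0,0],[0,0,0],[0,0,0],[0,0,0],[0,0,0],[0,0,0],[0,0,0],[0,0,0],[0,0,0],[0,0,0],[0,0,-0.4],[0,0,-0.4],[0,0,-0.4],[0,0,-0.4],[0,0,-0.4],[0,0,-0.4],[0,0,-0.4],[0,0,-0.4]]}' -0.2
python3 - <<'E'
from h import *
st();s=grab('scene');t=grab('top')
o=np.zeros((560,800,3),np.uint8);o[:200]=cv2.resize(t[185:265,150:470],(800,200),interpolation=3);o[200:]=cv2.resize(s[150:287,190:495],(800,360),interpolation=3);cv2.imwrite('pics/g8.png',o[:,:,::-1])
E
```

```text
clock: 50.82
ee_pos: [0.4915, 0.3298, 0.0512]
eef_rot: [2.029, 2.398, 0.0]
force: [1.0, 1.3, -0.4]
opening: 0.267
finger_force: 62.7
clock: 53.08
ee_pos: [0.4905, 0.0131, 0.147]
eef_rot: [-2.402, -2.023, 0.001]
force: [1.0, -1.6, -0.3]
opening: 0.403
finger_force: 0.0
53.08 [0.4905 0.0131 0.147 ] yaw_y -9.78 z [-0.001 -0.    -1.   ] F [ 1.  -1.6 -0.3] T [-0.03 -0.02  0.03] op 0.403 ff 0.0 q1,6 [-0.2  -0.03]
```

View pics/g8.png

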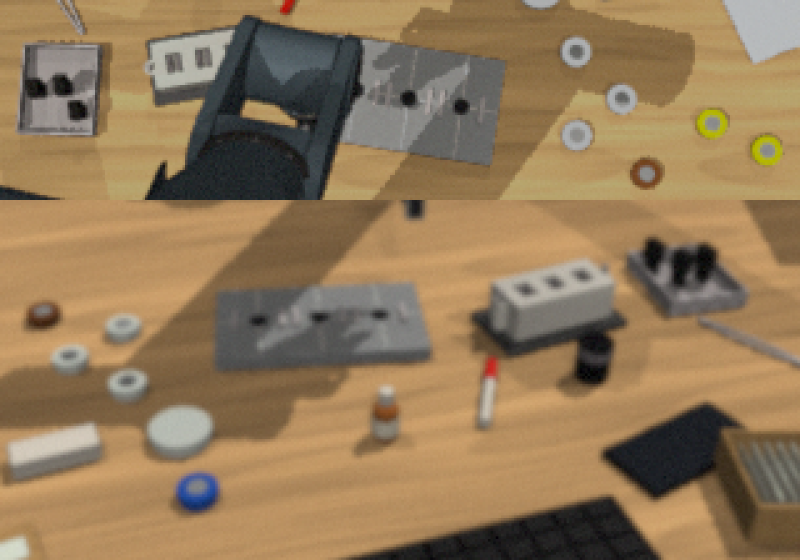

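All three bungs stand in the tray and the block is empty and down. The middle dish has been knocked from (407,224) to about (398,224). Measure all the dishes again.

```bash
cat >> h.py <<'E'
def dishes(zt=.010):
    for n,box in(('top',(340,190,430,262)),('scene',(190,185,275,232))):
        im=grab(n);x0,y0,x1,y1=box;c=cv2.resize(im[y0:y1,x0:x1],None,fx=8,fy=8,interpolation=cv2.INTER_CUBIC)
        h=cv2.cvtColor(c,cv2.COLOR_RGB2HSV);m=((h[...,1]<60)&(h[...,2]>85)).astype(np.uint8)
        for k in cv2.findContours(m,cv2.RETR_EXTERNAL,cv2.CHAIN_APPROX_NONE)[0]:
            A=cv2.contourArea(k)/64
            if 60<A<250:
                M=cv2.moments(cv2.convexHull(k));p=(np.array([M['m10'],M['m01']])/M['m00']+.5)/8-.5+[x0,y0]
                print(n,p.round(1),round(A),onz(n,p,zt).round(4))
E
python3 -c "
from h import *
dishes()"
```

```text
top [380.2 238.7] 117 [ 0.4534 -0.3226  0.01  ]
top [398.1 224.1] 117 [ 0.5011 -0.3839  0.01  ]
top [379.9 205.4] 120 [ 0.5645 -0.3256  0.01  ]
scene [238.3 220. ] 147 [ 0.5696 -0.323   0.01  ]
scene [216.3 210.3] 119 [ 0.5073 -0.3811  0.01  ]
scene [236.5 198.3] 104 [ 0.4592 -0.3201  0.01  ]
scene [273.1 200.2] 63 [ 0.497  -0.2143  0.01  ]
```

```bash
python3 -m crank '{"delta_pos":[[-0.1,-0.93,0],[-0.1,-0.93,0],[-0.1,-0.93,0],[-0.1,-0.93,0],[-0.1,-0.93,0],[-0.1,-0.93,0],[-0.1,-0.93,0],[-0.1,-0.93,0],[-0.1,-0.93,0],[-0.1,-0.93,0],[-0.1,-0.93,0],[-0.1,-0.93,0],[0,0,-0.8],[0,0,-0.8],[0,0,-0.8],[0,0,-0.8],[0,0,0],[0,0,0]],"turn":[[0,0,0],[0,0,0],[0,0,0],[0,0,0],[0,0,0],[0,0,0],[0,0,0],[0,0,0],[0,0,0],[0,0,0],[0,0,0],[0,0,0],[0,0,0],[0,0,0],[0,0,0],[0,0,0],[0,0,0],[0,0,0]]}' 0.45 40
python3 -c "
from h import *
st()"
```

```text
clock: 55.52
ee_pos: [0.456, -0.3197, 0.0516]
eef_rot: [2.4, 2.027, 0.0]
force: [1.0, -0.9, -0.1]
opening: 0.727
finger_force: 0.0
55.52 [ 0.456  -0.3197  0.0516] yaw_y -9.62 z [ 0. -0. -1.] F [ 1.  -0.9 -0.1] T [-0.03  0.07  0.  ] op 0.727 ff 0.0 q1,6 [-0.81 -0.64]
```

```bash
python3 -m crank '{"delta_pos":[[-0.03,-0.08,-0.4],[0,0,-0.4],[0,0,-0.44],[0,0,0]],"turn":[[0,0,0],[0,0,0],[0,0,0],[0,0,0]]}'
python3 -m crank '{"delta_pos":[[0,0,0],[0,0,0],[0,0,0],[0,0,0],[0,0,0],[0,0,0]],"turn":[[0,0,0],[0,0,0],[0,0,0],[0,0,0],[0,0,0],[0,0,0]]}' -1 40
python3 -c "
from h import *
st()"
```

```text
clock: 56.02
ee_pos: [0.4539, -0.3218, 0.0124]
eef_rot: [-2.399, -2.024, 0.0]
force: [-0.8, 0.2, -0.1]
opening: 0.724
finger_force: 0.0
clock: 56.78
ee_pos: [0.4548, -0.3226, 0.0142]
eef_rot: [2.4, 2.026, 0.0]
force: [-0.1, 0.1, 3.8]
opening: 0.448
finger_force: 40.4
56.77 [ 0.4548 -0.3226  0.0142] yaw_y -9.68 z [ 0. -0. -1.] F [-0.1  0.1  3.8] T [0.03 0.04 0.05] op 0.448 ff 40.4 q1,6 [-0.82 -0.65]
```

```bash
python3 -m crank '{"delta_pos":[[0,0,0.5],[0,0,0.9],[0,0,0.9],[0,0,0.5],[0.208,0.97,0],[0.208,0.97,0],[0.208,0.97,0],[0.208,0.97,0],[0.208,0.97,0],[0.208,0.97,0],[0.208,0.97,0],[0.208,0.97,0],[0.208,0.97,0],[0.208,0.97,0],[0,0,0],[0,0,-0.6],[0,0,-0.6],[0,0,-0.6],[0,0,0]],"turn":[[0,0,0],[0,0,0],[0,0,0],[0,0,0],[0,0,0],[0,0,0],[0,0,0],[0,0,0],[0,0,0],[0,0,0],[0,0,0],[0,0,0],[0,0,0],[0,0,0],[0,0,0],[0,0,0],[0,0,0],[0,0,0],[0,0,0]]}'
python3 -c "
from h import *
st()"
```

```text
clock: 59.15
ee_pos: [0.516, -0.0321, 0.0429]
eef_rot: [-2.4, -2.023, 0.003]
force: [-0.1, 0.3, -1.3]
opening: 0.451
finger_force: 40.3
59.15 [ 0.516  -0.0321  0.0429] yaw_y -9.73 z [-0.003  0.001 -1.   ] F [-0.1  0.3 -1.3] T [-0.04  0.03  0.03] op 0.451 ff 40.3 q1,6 [-0.28 -0.11]
```

```bash
python3 -m crank '{"delta_pos":[[0.04,0.015,-0.15],[0,0,-0.15],[0,0,0],[0,0,0]],"turn":[[0,0,0],[0,0,0],[0,0,0],[0,0,0]]}'
python3 -c "
from h import *
st()"
```

```text
clock: 59.65
ee_pos: [0.5184, -0.031, 0.0351]
eef_rot: [2.401, 2.026, 0.0]
force: [0.3, 0.1, -0.2]
opening: 0.449
finger_force: 40.3
59.65 [ 0.5184 -0.031   0.0351] yaw_y -9.67 z [ 0. -0. -1.] F [ 0.3  0.1 -0.2] T [ 0.05 -0.    0.03] op 0.449 ff 40.3 q1,6 [-0.28 -0.11]
```

```bash
python3 -m crank '{"delta_pos":[[-0.03,-0.015,-0.04],[0,0,-0.04],[0,0,0],[0,0,0]],"turn":[[0,0,0],[0,0,0],[0,0,0],[0,0,0]]}'
python3 -m crank '{"delta_pos":[[0,0,0],[0,0,0],[0,0,0],[0,0,0.6],[0,0,0.8],[0,0,0.8],[-0.05,-0.97,0],[-0.05,-0.97,0],[-0.05,-0.97,0],[-0.05,-0.97,0],[-0.05,-0.97,0],[-0.05,-0.97,0],[-0.05,-0.97,0],[-0.05,-0.97,0],[-0.05,-0.97,0],[-0.05,-0.97,0],[-0.05,-0.97,0],[-0.05,-0.97,0],[0,0,0],[0,0,0]],"turn":[[0,0,0],[0,0,0],[0,0,0],[0,0,0],[0,0,0],[0,0,0],[0,0,0],[0,0,0],[0,0,0],[0,0,0],[0,0,0],[0,0,0],[0,0,0],[0,0,0],[0,0,0],[0,0,0],[0,0,0],[0,0,0],[0,0,0],[0,0,0]]}' 0.4
cat >> h.py <<'E'
def placed(f=None):
    for n,box in(('top',(275,205,352,242)),('scene',(272,178,352,212))):
        im=grab(n);x0,y0,x1,y1=box;c=cv2.resize(im[y0:y1,x0:x1],None,fx=6,fy=6,interpolation=cv2.INTER_CUBIC)
        if f: cv2.imwrite('pics/%s_%s.png'%(f,n),c[:,:,::-1])
E
python3 - <<'E'
from h import *
st();placed('p1');dishes()
a=cv2.imread('pics/p1_top.png');b=cv2.imread('pics/p1_scene.png');h=np.zeros((a.shape[0]+b.shape[0],480,3),np.uint8);h[:a.shape[0],:a.shape[1]]=a;h[a.shape[0]:,:b.shape[1]]=b;cv2.imwrite('pics/p1.png',h)
E
```

```text
clock: 60.15
ee_pos: [0.5174, -0.0315, 0.0325]
eef_rot: [2.401, 2.026, 0.0]
force: [0.1, -0.6, -0.1]
opening: 0.446
finger_force: 40.3
clock: 62.65
ee_pos: [0.4988, -0.3795, 0.0981]
eef_rot: [-2.399, -2.025, -0.0]
force: [1.2, 1.5, -0.8]
opening: 0.701
finger_force: 0.0
62.65 [ 0.4988 -0.3795  0.0981] yaw_y -9.69 z [-0.001  0.002 -1.   ] F [ 1.2  1.5 -0.8] T [ 0.01 -0.03 -0.02] op 0.701 ff 0.0 q1,6 [-0.83 -0.66]
top [380.1 205.4] 117 [ 0.5644 -0.3261  0.01  ]
scene [237.9 219.9] 144 [ 0.5686 -0.3238  0.01  ]
scene [216.5 210.3] 125 [ 0.507  -0.3806  0.01  ]
scene [272.9 200.2] 78 [ 0.4969 -0.2147  0.01  ]
```

View pics/p1.png

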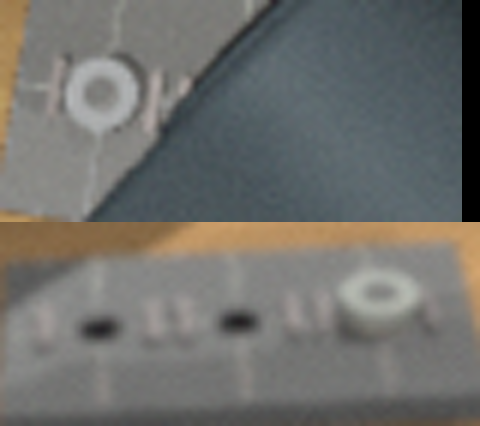

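The first dish lies flat in its bay between the stops (top crop (102,95)). Next, the knocked dish.

```bash
python3 -m crank '{"delta_pos":[[0.12,-0.13,0],[0,0,-0.7],[0,0,-0.7],[0,0,-0.7],[0,0,-0.7],[0,0,0],[0,0,0]],"turn":[[0,0,0],[0,0,0],[0,0,0],[0,0,0],[0,0,0],[0,0,0],[0,0,0]]}'
python3 -m crank '{"delta_pos":[[0,0,0],[0,0,0],[0,0,0],[0,0,0],[0,0,0],[0,0,0]],"turn":[[0,0,0],[0,0,0],[0,0,0],[0,0,0],[0,0,0],[0,0,0]]}' -1 40
python3 -c "
from h import *
st()"
```

```text
clock: 63.72
ee_pos: [0.5032, -0.3848, 0.0146]
eef_rot: [2.4, 2.026, 0.0]
force: [-0.2, 0.6, 0.2]
opening: 0.703
finger_force: 0.0
clock: 64.47
ee_pos: [0.5037, -0.3853, 0.0158]
eef_rot: [2.399, 2.025, 0.0]
force: [1.1, 0.2, 6.0]
opening: 0.442
finger_force: 40.6
64.47 [ 0.5037 -0.3853  0.0158] yaw_y -9.68 z [ 0.002 -0.002 -1.   ] F [1.1 0.2 6. ] T [ 0.01 -0.02 -0.02] op 0.442 ff 40.6 q1,6 [-0.83 -0.66]
```

```bash
python3 -m crank '{"delta_pos":[[0,0,0.5],[0,0,0.9],[0,0,0.9],[0,0,0.5],[0.007,0.944,0],[0.007,0.944,0],[0.007,0.944,0],[0.007,0.944,0],[0.007,0.944,0],[0.007,0.944,0],[0.007,0.944,0],[0.007,0.944,0],[0.007,0.944,0],[0.007,0.944,0],[0,0,-0.65],[0,0,-0.65],[0,0,-0.65],[0,0,0],[0,0,0],[0,0,0]],"turn":[[0,0,0],[0,0,0],[0,0,0],[0,0,0],[0,0,0],[0,0,0],[0,0,0],[0,0,0],[0,0,0],[0,0,0],[0,0,0],[0,0,0],[0,0,0],[0,0,0],[0,0,0],[0,0,0],[0,0,0],[0,0,0],[0,0,0],[0,0,0]]}'
python3 -c "
from h import *
st()"
```

```text
clock: 66.97
ee_pos: [0.5055, -0.1016, 0.0408]
eef_rot: [2.4, 2.025, 0.001]
force: [0.2, -0.2, -0.0]
opening: 0.445
finger_force: 40.3
66.97 [ 0.5055 -0.1016  0.0408] yaw_y -9.68 z [ 0.001 -0.001 -1.   ] F [ 0.2 -0.2 -0. ] T [-0.02 -0.04  0.04] op 0.445 ff 40.3 q1,6 [-0.42 -0.25]
```

```bash
python3 -m crank '{"delta_pos":[[0,0,-0.115],[0,0,-0.11],[0,0,0],[0,0,0]],"turn":[[0,0,0],[0,0,0],[0,0,0],[0,0,0]]}'
python3 -m crank '{"delta_pos":[[0,0,0],[0,0,0],[0,0,0],[0,0,0.6],[0,0,0.8],[0,0,0.8],[0.252,-0.933,0],[0.252,-0.933,0],[0.252,-0.933,0],[0.252,-0.933,0],[0.252,-0.933,0],[0.252,-0.933,0],[0.252,-0.933,0],[0.252,-0.933,0],[0,0,0],[0,0,0],[0,0,0]],"turn":[[0,0,0],[0,0,0],[0,0,0],[0,0,0],[0,0,0],[0,0,0],[0,0,0],[0,0,0],[0,0,0],[0,0,0],[0,0,0],[0,0,0],[0,0,0],[0,0,0],[0,0,0],[0,0,0],[0,0,0]]}' 0.4
python3 - <<'E'
from h import *
st();dishes()
E
```

```text
clock: 67.47
ee_pos: [0.5052, -0.1015, 0.0337]
eef_rot: [2.401, 2.026, 0.0]
force: [-0.9, 0.4, 5.0]
opening: 0.446
finger_force: 40.8
clock: 69.6
ee_pos: [0.565, -0.3237, 0.099]
eef_rot: [-2.398, -2.026, 0.0]
force: [0.8, 0.0, -0.2]
opening: 0.701
finger_force: 0.0
69.6 [ 0.565  -0.3237  0.099 ] yaw_y -9.62 z [-0.001  0.001 -1.   ] F [ 0.8  0.  -0.2] T [ 0.01 -0.02 -0.05] op 0.701 ff 0.0 q1,6 [-0.69 -0.52]
scene [238.2 220. ] 147 [ 0.5694 -0.3231  0.01  ]
scene [273.  200.2] 78 [ 0.497  -0.2147  0.01  ]
```

Third dish still at (0.566, −0.3255). Descend and grip.

```bash
python3 -m crank '{"delta_pos":[[0.03,-0.05,0],[0,0,-0.7],[0,0,-0.7],[0,0,-0.7],[0,0,-0.7],[0,0,0],[0,0,0]],"turn":[[0,0,0],[0,0,0],[0,0,0],[0,0,0],[0,0,0],[0,0,0],[0,0,0]]}'
python3 -m crank '{"delta_pos":[[0,0,0],[0,0,0],[0,0,0],[0,0,0],[0,0,0],[0,0,0]],"turn":[[0,0,0],[0,0,0],[0,0,0],[0,0,0],[0,0,0],[0,0,0]]}' -1 40
python3 -c "
from h import *
st()"
```

```text
clock: 70.58
ee_pos: [0.5667, -0.327, 0.0153]
eef_rot: [2.401, 2.026, 0.0]
force: [0.3, 0.3, -0.8]
opening: 0.698
finger_force: 0.0
clock: 71.32
ee_pos: [0.5672, -0.3274, 0.0165]
eef_rot: [2.399, 2.024, 0.001]
force: [-0.0, 0.1, 6.3]
opening: 0.445
finger_force: 40.7
71.33 [ 0.5672 -0.3274  0.0165] yaw_y -9.68 z [ 0.002 -0.002 -1.   ] F [-0.   0.1  6.3] T [ 0.05  0.03 -0.06] op 0.445 ff 40.7 q1,6 [-0.69 -0.52]
```

```bash
python3 -m crank '{"delta_pos":[[0,0,0.5],[0,0,0.9],[0,0,0.9],[0,0,0.5],[-0.408,0.869,0],[-0.408,0.869,0],[-0.408,0.869,0],[-0.408,0.869,0],[-0.408,0.869,0],[-0.408,0.869,0],[0,0,-0.65],[0,0,-0.65],[0,0,-0.65],[0,0,0],[0,0,0],[0,0,0]],"turn":[[0,0,0],[0,0,0],[0,0,0],[0,0,0],[0,0,0],[0,0,0],[0,0,0],[0,0,0],[0,0,0],[0,0,0],[0,0,0],[0,0,0],[0,0,0],[0,0,0],[0,0,0],[0,0,0]]}'
python3 -c "
from h import *
st()"
```

```text
clock: 73.32
ee_pos: [0.4935, -0.1706, 0.0415]
eef_rot: [2.4, 2.025, 0.001]
force: [0.5, -0.8, -0.4]
opening: 0.444
finger_force: 40.3
73.33 [ 0.4935 -0.1706  0.0415] yaw_y -9.68 z [ 0.001 -0.001 -1.   ] F [ 0.5 -0.8 -0.4] T [ 0.02 -0.03  0.05] op 0.444 ff 40.3 q1,6 [-0.55 -0.38]
```

```bash
python3 -m crank '{"delta_pos":[[0,0,-0.115],[0,0,-0.11],[0,0,0],[0,0,0]],"turn":[[0,0,0],[0,0,0],[0,0,0],[0,0,0]]}'
python3 -m crank '{"delta_pos":[[0,0,0],[0,0,0],[0,0,0],[0,0,0.6],[0,0,0.8],[0,0,0.8],[0,0,0.9],[0,0,0.9],[-0.4,-0.9,0],[-0.4,-0.9,0],[-0.4,-0.9,0],[-0.4,-0.9,0],[-0.4,-0.9,0],[-0.4,-0.9,0],[-0.4,-0.9,0],[-0.4,-0.9,0],[-0.4,-0.9,0],[-0.4,-0.9,0],[-0.4,-0.9,0],[-0.4,-0.9,0]],"turn":[[0,0,0],[0,0,0],[0,0,0],[0,0,0],[0,0,0],[0,0,0],[0,0,0],[0,0,0],[0,0,0],[0,0,0],[0,0,0],[0,0,0],[0,0,0],[0,0,0],[0,0,0],[0,0,0],[0,0,0],[0,0,0],[0,0,0],[0,0,0]]}' 0.4
python3 - <<'E'
from h import *
st();t=grab('top','t9.png');s=grab('scene','s9.png')
w=[(292.,220.6),(312.9,223.9),(333.9,227.2)]
for n,im,box,b in(('top',t,(280,208,346,238),None),('scene',s,(278,180,346,204),None)):
    x0,y0,x1,y1=box;c=cv2.resize(im[y0:y1,x0:x1],None,fx=8,fy=8,interpolation=cv2.INTER_CUBIC);h=cv2.cvtColor(c,cv2.COLOR_RGB2HSV)
    g=cv2.cvtColor(c,cv2.COLOR_RGB2GRAY)
    for th in(165,180):
        m=(g>th).astype(np.uint8);m=cv2.morphologyEx(m,cv2.MORPH_OPEN,np.ones((17,17),np.uint8))
        for k in cv2.findContours(m,cv2.RETR_EXTERNAL,cv2.CHAIN_APPROX_NONE)[0]:
            A=cv2.contourArea(k)/64
            if A>25:
                M=cv2.moments(cv2.convexHull(k));p=(np.array([M['m10'],M['m01']])/M['m00']+.5)/8-.5+[x0,y0];print(n,th,round(A),p.round(2),onz(n,p,.030).round(4))
o=np.zeros((560,800,3),np.uint8);o[:200]=cv2.resize(t[185:265,150:470],(800,200),interpolation=3);o[200:]=cv2.resize(s[150:287,190:495],(800,360),interpolation=3);cv2.imwrite('pics/g9.png',o[:,:,::-1])
E
```

```text
clock: 73.82
ee_pos: [0.4932, -0.1705, 0.0345]
eef_rot: [2.4, 2.026, 0.0]
force: [-0.4, 0.2, 5.9]
opening: 0.444
finger_force: 40.8
clock: 76.32
ee_pos: [0.3484, -0.4949, 0.1537]
eef_rot: [-2.401, -2.025, -0.0]
force: [0.2, -0.1, -0.7]
opening: 0.697
finger_force: 0.0
76.33 [ 0.3484 -0.4949  0.1537] yaw_y -9.69 z [-0.     0.001 -1.   ] F [ 0.2 -0.1 -0.7] T [ 0.01 -0.04  0.03] op 0.697 ff 0.0 q1,6 [-1.14 -0.97]
```

View pics/g9.png

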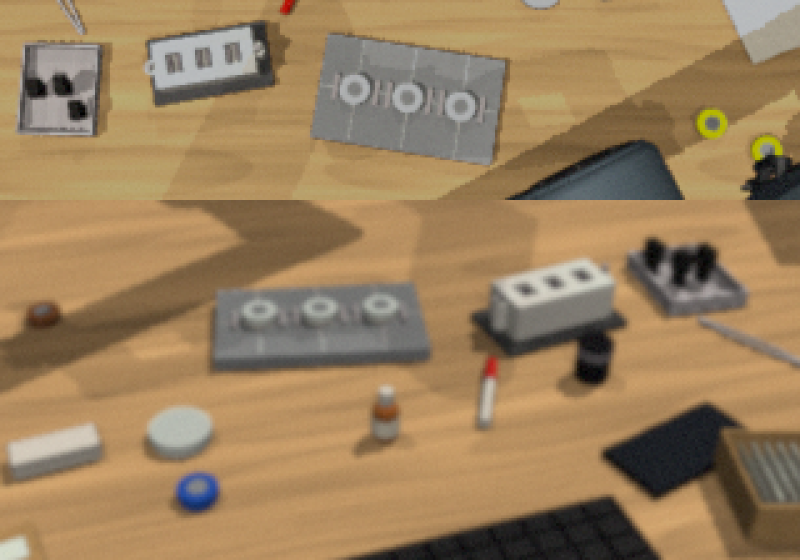

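All three dishes lie flat on the stage between the stops (top crop (355,90), (407,97), (460,106)). The bungs are in the tray, the block is down and the bystanders are unmoved. Check the centring numerically.

Run:
```python
from h import *
for n,f,box in(('top','t9.png',(280,208,346,238)),('scene','s9.png',(278,180,346,204))):
    im=cv2.imread('pics/'+f);x0,y0,x1,y1=box;g=cv2.cvtColor(cv2.resize(im[y0:y1,x0:x1],None,fx=8,fy=8,interpolation=cv2.INTER_CUBIC),cv2.COLOR_BGR2GRAY)
    print(np.percentile(g,[20,50,80,90,97]))
    th=(np.percentile(g,50)+np.percentile(g,97))/2+5
    m=cv2.morphologyEx((g>th).astype(np.uint8),cv2.MORPH_OPEN,np.ones((11,11),np.uint8))
    for k in cv2.findContours(m,cv2.RETR_EXTERNAL,cv2.CHAIN_APPROX_NONE)[0]:
        A=cv2.contourArea(k)/64
        if A>25:
            M=cv2.moments(cv2.convexHull(k));p=(np.array([M['m10'],M['m01']])/M['m00']+.5)/8-.5+[x0,y0];print(n,round(A),p.round(2),[onz(n,p,z)[:2].round(4).tolist() for z in(.026,.032)])
```

```text
[122. 126. 142. 162. 176.]
top 102 [333.64 227.19] [[0.4916, -0.1688], [0.491, -0.1685]]
top 101 [312.47 223.67] [[0.5039, -0.0997], [0.5033, -0.0997]]
top 102 [291.28 220.22] [[0.516, -0.0304], [0.5153, -0.0307]]
[112. 122. 143. 156. 168.]
scene 72 [288.46 191.31] [[0.4847, -0.1644], [0.4938, -0.1658]]
scene 70 [311.63 190.38] [[0.4973, -0.0953], [0.5063, -0.0973]]
scene 70 [334.83 189.35] [[0.5094, -0.0255], [0.5182, -0.0282]]
scene 48 [298.14 180.89] [[0.4333, -0.124], [0.4428, -0.1257]]
```

Both cameras put every dish within about 2 mm of its window centre. Hand in.

```bash
python3 -c "
from rig import robot
print(robot.job_done())"
```

```text
the job is handed in; nothing more can be done
None
```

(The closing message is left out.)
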